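# Take the wash pile apart on the basin ledge

## Task

The wash things were carried out to the basin ledge in one pile; take it apart from the top, one thing at a time, and put each in its own place: first the brown nail brush, bristles down and lengthways in the middle of the top tray of the clear plastic rack, then the steel cup upright in the middle of the green saucer, then the blue soap dish centred and square on the black rubber mat with its long side along the mat's, and last the yellow jug upright in the middle of the round cork mat. Set everything down gently rather than letting it drop, let go of it, and do not knock over or push aside the oil bottle or the toothbrush mug.

Things in the scene. Friction and masses are not known exactly. Their poses are not given: they have to be found in the camera images.
- brush: loose nail brush, top of the pile: brown plastic back 86 x 33 x 18 mm on cream bristles 77 x 26 x 16 mm (rigid), 34 mm high in all, 60 g. Origin: centre of the bristles' underside; x along its length, z up. It lies bristles down across the cup's mouth, crosswise to the soap dish. Take it by the long sides of the brown back, 16 to 34 mm above its origin.
- cup: loose round stainless steel cup without handle, standing upright in the soap dish: 70 mm high, outside diameter 45 mm at the foot widening straight to 64 mm at the mouth, wall 2 mm, 90 g. Origin: centre of its underside, z up (round, so its yaw means nothing).
- soap_dish: loose blue ceramic soap dish, an open rectangular tray 116 x 66 mm, 24 mm high, upright sides, walls 5 mm, floor 6 mm, 220 g. Origin: centre of its flat underside; x along its length, z up. It lies on the rim of the jug, across its mouth and crosswise to the jug's handle; the cup stands in its middle.
- jug: loose yellow plastic jug, bottom of the pile: 100 mm high, 86 mm across the foot, 104 mm across the rim, 140 g. Origin: centre of its underside, z up. Loop handle towards its +y: an upright strap centred 78 mm from the jug's axis, 16 mm wide (x), 9 mm thick (y), 26 to 90 mm above the origin, joined to the jug at both ends, 25 mm clear of it. Pinch the strap across its width from above.
- rack: fixed two-tier rack of clear plastic trays, place of the brush: 140 x 88 mm, 107 mm high, pillars at the corners between the tiers; a green soap bar and a red jar on the lower tier belong to it. Origin: centre of its foot, on the board; x along its length. Top tray: inside 132 x 80 mm, floor 98 mm above the origin, rim ending 9 mm above that floor, open above.
- saucer: fixed round green plastic saucer, place of the cup: 96 mm across, flat floor 4 mm above the origin and 84 mm across inside a rim that ends 10 mm above the origin. Origin: centre of its underside.
- mat: fixed black ribbed rubber mat, place of the soap dish: 150 x 100 mm, 5 mm thick. Origin: centre of its underside; x along its length.
- trivet: fixed round cork mat, place of the jug: 132 mm across, 8 mm thick. Origin: centre of its underside.
- oil_bottle: loose green glass bottle with a blue cap, a bystander to be left alone: 52 mm across, 150 mm high. Origin: centre of its underside.
- tooth_mug: loose red plastic mug with two toothbrushes, a bystander to be left alone: 66 mm across, 90 mm high; the brushes reach up to 160 mm, and 45 mm out from its axis. Origin: centre of its underside. (Unlisted: a pumice stone and a cream tin near the pile, under 30 mm high; basin, pitcher, jars along the sides and back.)
Not all that is in view belongs to the job. Several things have the shape of the brush; the one meant has the colours described above.

How it is judged:
By the outcome, as a careful person would: the job done as asked, in the order asked, and still so for the second after the job is handed in, with the robot touching nothing.
It also fails if it takes over 125 s, if anything falls off the work surface, if the arm or the gripper's body presses on something with over 40 N, if the wrist force passes 120 N, or if a joint passes its speed limit or range.

## Robot

A 7-joint arm with a two-finger parallel gripper is mounted at the origin on the work surface. World frame = base frame: x ahead of the robot, y to its left, z up, the work surface at z = 0. Lengths are in m, angles in rad, forces in N, time in s.
With the tool pointing down it reaches from about 0.425 to 0.925 m from the base axis. Payload 6.8 kg.
Tool frame: the origin (TCP) lies at the very end of the fingers, on their centre line; the grasp point (between the pads) lies bot.hold_point_z behind it (bot.hold_point_z is the distance from the TCP to the grasp point, in m); x points along the fingers, z is the direction in which the jaws open and shut, and the axes are right-handed (so a half turn about x gives the same grasp; the last joint's range is limited). The gripper opens to 85 mm and grips with 20 to 120 N. Pads are 22 mm wide; open, the fingers measure 114 mm over their backs; the gripper's body (76 mm by 85 mm) begins 54 mm behind the grasp point. The pads swing forward as they close: fully open they stand 13 mm farther back than shut.
Start: joints at [-0.108, 0.477, 0.022, 1.555, -0.011, 1.109, -0.083], TCP at [0.675, 0, 0.231] pointing down, gripper open.
Joint ranges: [-2.96, 2.96], [-0.34, 2.1], [-1.41, 1.46], [0.24, 2.44], [-1.37, 4.51], [0.17, 1.92], [-2.96, 2.96]. Speed limits (rad/s): [2.39, 2.39, 3.14, 3.14, 3.14, 3.14, 3.14].

## Interface

Orientations are given as a unit quaternion [w, x, y, z].
In Python, from station import bot gives the robot as it stands.
- The arm moves only by the tool drive_tool, never from a script. Its arguments are lists of equal length, an entry for each row: "slide": the shift along the world's x, y, z in mm, a list of three; "turn": the turn, a rotation vector about the world's x, y, z in rad, a list of three; "gripper": the opening, from 0 (shut) to 1 (fully open). A call has 1 to 10 rows; each row is the pose to reach, as a shift and turn from the pose measured when the call began; what a row does not reach only later rows make up. A row lasts 1/10 s, in which the tool goes at most 50 mm and 8.59 degrees, less where a joint would pass 70% of its speed; a pose out of reach is approached as far as the arm can. A call with a gripper value outside its range is refused whole. The fingers move at their own pace and stop on an object; "squeeze" is the grip in N (left out, the last holds). Time passes only in rows, so rows that repeat a pose let the fingers close. It gives the time, the measured TCP pose, the force and the opening at its end, in the units of the state.
- bot.get_obs(): the state, without advancing time (a new reading comes with each control period).
- bot.read_camera(name): name is "scene" or "side" or "wrist"; returns a dict with "color" (384x512x3 uint8, red, green, blue), "fovy" (degrees; the focal length in pixels is half the picture's height over the tangent of half this angle, whatever the lens; pixels are square), "cx", "cy" (the principal point, pixels), "dist_coeffs" ([k1, k2, p1, p2, k3] as OpenCV has them; the pictures are not rectified), "R" (3x3) and "t" (3): a world point X has camera coordinates R X + t. Camera axes: x right, y down, z forward; pixel columns grow to the right and rows downward; lengths in m; the calibration is good to about 2 mm. A picture is of the moment at which its call begins. There is no depth.
- bot.hand_in(): hands the job in, once; it reports no verdict.
The state is a dict: "t": time; "q": joint angles; "joint_vel": joint speeds; "joint_torque": joint torques, N m; "eef_pos": TCP position; "tool_rot": TCP orientation; "contact_force": force on the tool from outside, world axes, zero at the start; "torque": the same for the moment, N m; "gripper_width": opening from 0.0 (shut) to 1.0 (fully open).
Only numpy, scipy, OpenCV 4.12 (cv2) and the standard library are available. Lean on these libraries where they do the work, as an engineer would, in place of code of your own. Each camera call takes 0.05 s, during which the arm holds its last target.

## Working session

There is one attempt and no reset: what is moved stays moved. The work goes in short steps, Python scripts to look and compute and a tool call to move; the robot and the scene stay as the last step left them, time stands still between calls to the robot, and variables do not carry over. Pictures are saved under pics/ and viewed, and the job is handed in when it is done.

Besides the shell and the picture viewer there is one more tool, called after "Request:" as a command line: name --argument value ..., lists and objects as JSON in quotes. drive_tool: Moves the arm, as the interface text tells. Its arguments: {"type":"object","properties":{"slide":{"type":"array"},"turn":{"type":"array"},"gripper":{"type":"array"},"squeeze":{"type":"number"}},"required":["slide","turn","gripper"]}

```bash
ls; mkdir -p pics; python3 - <<'E'
from station import bot
import cv2
o=bot.get_obs(); print(o, bot.hold_point_z)
for n in ["scene","side","wrist"]:
    c=bot.read_camera(n); cv2.imwrite(f"pics/{n}0.png",c["color"][:,:,::-1])
    print(n,c["fovy"],c["cx"],c["cy"],c["dist_coeffs"],c["R"],c["t"], -c["R"].T@c["t"])
E
```

```text
pics
{'t': 0.0, 'q': array([-0.10811276,  0.47775924,  0.02233332,  1.55649168, -0.01151248,
        1.10925004, -0.08310028]), 'joint_vel': array([-0.00083365, -0.00087396,  0.00146834,  0.00141428, -0.00169257,
        0.00093528, -0.00026413]), 'joint_torque': array([-5.45967814e-04, -5.96443820e+01,  1.60769675e+00, -2.81194621e+01,
        1.24063640e-02,  9.39900521e-03,  2.20753498e-05]), 'eef_pos': array([6.74403597e-01, 7.44273067e-07, 2.30335980e-01]), 'tool_rot': array([ 7.06478400e-01, -5.33796662e-05,  7.07734602e-01, -2.94814973e-05]), 'contact_force': array([ 0.04739846,  0.15168173, -0.06062876]), 'torque': array([ 0.06227288,  0.00500385, -0.05355221]), 'gripper_width': 1.0007150794364776} 0.0187
scene 44.90518023105302 248.75665405765693 188.8462934247964 [-0.01948145  0.          0.          0.          0.        ] [[ 0.26992123  0.96284186  0.00883643]
 [ 0.82629173 -0.22690994 -0.5155132 ]
 [-0.49435262  0.14644943 -0.85683607]] [-0.16286741 -0.42428611  1.58975029] [ 1.18044269 -0.17227719  1.14486947]
side 51.97494393542166 251.7841887599101 187.31451098258404 [-0.00278452  0.          0.          0.          0.        ] [[ 0.96784192 -0.25073997 -0.02028517]
 [-0.15595603 -0.53479574 -0.83046447]
 [ 0.19738221  0.80692192 -0.55670214]] [-0.56276314  0.21179282  1.11149745] [ 0.35830629 -0.92473297  0.78324367]
wrist 62.73133477472288 258.401250780604 193.48296686320126 [0.01715032 0.         0.         0.         0.        ] [[ 9.99998237e-01 -3.91968536e-04 -1.83627135e-03]
 [ 2.26409196e-04 -9.45659796e-01  3.25157653e-01]
 [-1.86393956e-03 -3.25157496e-01 -9.45658040e-01]] [-0.67314719 -0.0433007   0.38302383] [0.67386974 0.08333149 0.37505304]
```

View pics/scene0.png

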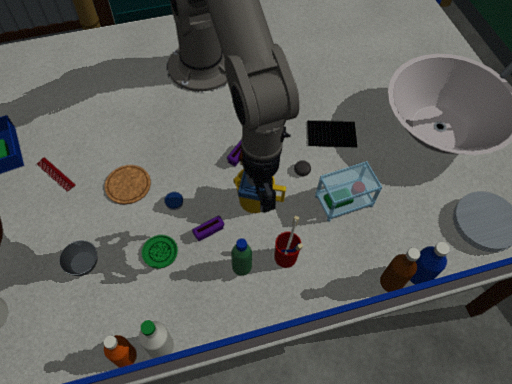

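View pics/side0.png

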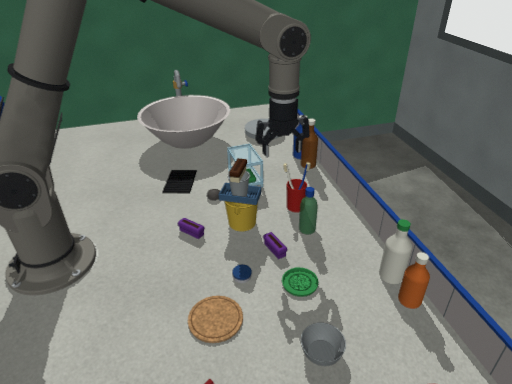

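View pics/wrist0.png

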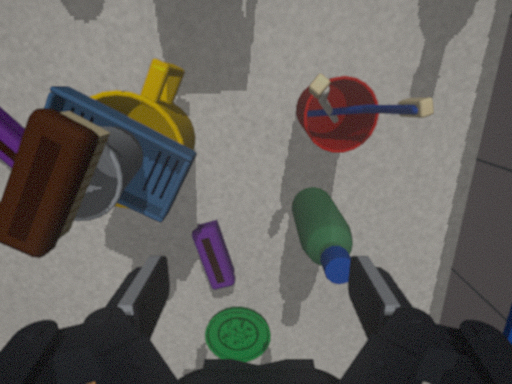

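```bash
cat > h.py <<'E'
import numpy as np, cv2
from station import bot
def K(c):
    f=c["color"].shape[0]/2/np.tan(np.radians(c["fovy"])/2)
    return np.array([[f,0,c["cx"]],[0,f,c["cy"]],[0,0,1.]])
def cam(n,save=None):
    c=bot.read_camera(n)
    if save: cv2.imwrite(f"pics/{save}.png",c["color"][:,:,::-1])
    return c
def ray(c,p):
    p=np.asarray(p,float).reshape(-1,1,2)
    u=cv2.undistortPoints(p,K(c),np.array(c["dist_coeffs"]))[:,0]
    d=np.c_[u,np.ones(len(u))]@c["R"]
    return -c["R"].T@c["t"], d
def onz(c,p,z):
    o,d=ray(c,p); return o+d*((z-o[2])/d[:,2])[:,None]
def proj(c,X):
    r,_=cv2.Rodrigues(np.array(c["R"]))
    return cv2.projectPoints(np.asarray(X,float).reshape(-1,1,3),r,np.array(c["t"]),K(c),np.array(c["dist_coeffs"]))[0][:,0]
def mask(c,lo,hi,roi=None):
    h=cv2.cvtColor(c["color"],cv2.COLOR_RGB2HSV); m=cv2.inRange(h,lo,hi)
    if roi:
        z=np.zeros_like(m); x0,y0,x1,y1=roi; z[y0:y1,x0:x1]=m[y0:y1,x0:x1]; m=z
    return m
def big(m):
    cs,_=cv2.findContours(m,cv2.RETR_EXTERNAL,cv2.CHAIN_APPROX_NONE)
    return max(cs,key=cv2.contourArea)[:,0].astype(float)
def onplane_circle(c,cnt,z):
    P=onz(c,cnt,z)[:,:2].astype(np.float32)
    return cv2.minEnclosingCircle(P), cv2.minAreaRect(P), P
E
python3 - <<'E'
from h import *
s=cam("scene");d=cam("side");w=cam("wrist")
def up(c,roi,n):
    x0,y0,x1,y1=roi
    return cv2.resize(c["color"][y0:y1,x0:x1],(400,600 if 0 else 300),interpolation=cv2.INTER_CUBIC)
a=np.hstack([up(s,(290,100,410,190+10-10),0),up(s,(300,150,400,225),0)])
b=np.hstack([up(d,(150,120,290,225),0),up(d,(180,250,340,370),0)])
cv2.imwrite("pics/crops1.png",np.vstack([a,b])[:,:,::-1])
def rep(name,c,lo,hi,roi,z):
    k=big(mask(c,lo,hi,roi)); circ,rect,P=onplane_circle(c,k,z)
    e=cv2.fitEllipse(P)
    print(name,len(k),"circ",np.round(circ[0],4),round(circ[1]*2,4),"rect",np.round(rect[0],4),np.round(rect[1],4),round(rect[2],1),"ell",np.round(e[0],4),np.round(e[1],4))
G=((45,100,40),(85,255,255))
rep("sauc scene",s,*G,(135,225,185,275),.010)
rep("sauc side",d,*G,(275,262,325,305),.010)
rep("sauc wrist",w,*G,(195,300,280,365),.010)
C=((5,80,60),(22,255,255))
rep("triv scene",s,*C,(95,155,160,212),.008)
rep("triv side",d,*C,(180,285,250,350),.008)
B=((0,0,0),(180,255,45))
rep("mat scene",s,*B,(300,115,365,152),.005)
rep("mat side",d,*B,(155,165,202,200),.005)
Br=((0,80,20),(18,255,255))
rep("brush wrist",w,*Br,(0,90,115,270),.208)
R=((170,120,50),(180,255,255))
E
```

```text
sauc scene 96 circ [ 0.6469 -0.2577] 0.0948 rect [ 0.6465 -0.2571] [0.0932 0.0912] 74.6 ell [ 0.6467 -0.2573] [0.0914 0.0923]
sauc side 90 circ [ 0.6423 -0.2614] 0.0979 rect [ 0.6423 -0.2613] [0.0928 0.0914] 74.3 ell [ 0.6424 -0.2611] [0.0904 0.0951]
sauc wrist 167 circ [ 0.6426 -0.2601] 0.0991 rect [ 0.643  -0.2585] [0.0957 0.0923] 80.0 ell [ 0.6428 -0.259 ] [0.0915 0.0954]
triv scene 118 circ [ 0.4152 -0.3096] 0.1327 rect [ 0.415  -0.3095] [0.1307 0.1282] 74.6 ell [ 0.4153 -0.3096] [0.1281 0.1298]
triv side 143 circ [ 0.4108 -0.3142] 0.134 rect [ 0.4097 -0.3142] [0.1309 0.1295] 74.7 ell [ 0.4103 -0.3141] [0.1282 0.1316]
mat scene 142 circ [0.3969 0.3243] 0.1743 rect [0.3968 0.3234] [0.1499 0.0998] 72.2 ell [0.3976 0.3243] [0.1085 0.1805]
mat side 92 circ [0.393  0.3203] 0.1738 rect [0.3923 0.3205] [0.1486 0.0975] 73.2 ell [0.3931 0.3212] [0.1111 0.1701]
brush wrist 587 circ [0.5538 0.0291] 0.0912 rect [0.5499 0.0315] [0.0887 0.0445] 59.0 ell [0.5542 0.0325] [0.0383 0.1015]
```

View pics/crops1.png

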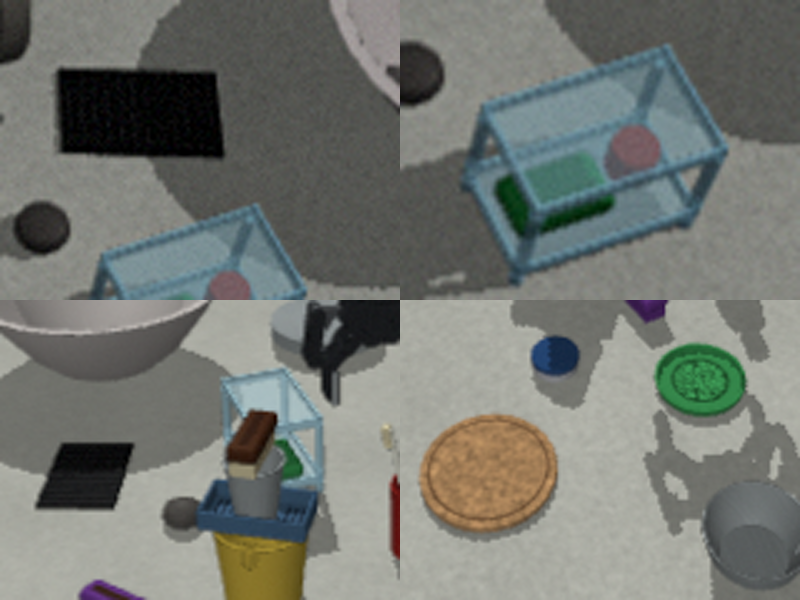

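Request:
drive_tool --slide '[[0, 0, 50], [-30, 10, 100], [-75, 30, 150], [-125, 50, 150], [-125, 50, 150], [-125, 50, 150], [-125, 50, 150]]' --turn '[[0, 0, 0], [0, 0, 0], [0, 0, 0], [0, 0, 0], [0, 0, 0], [0, 0, 0], [0, 0, 0]]' --gripper '[1, 1, 1, 1, 1, 1, 1]'

```text
t: 1.0
eef_pos: [0.5498, 0.05, 0.3814]
tool_rot: [0.707, -0.0, 0.707, 0.0]
contact_force: [0.1, -0.1, -0.2]
gripper_width: 0.997
```

```bash
python3 - <<'E'
from h import *
w=cam("wrist","w1"); s=cam("scene","s1"); d=cam("side","d1")
print(bot.get_obs()["eef_pos"],bot.get_obs()["t"])
E
```

```text
[0.55043293 0.04920192 0.38012593] 1.15
```

View pics/w1.png

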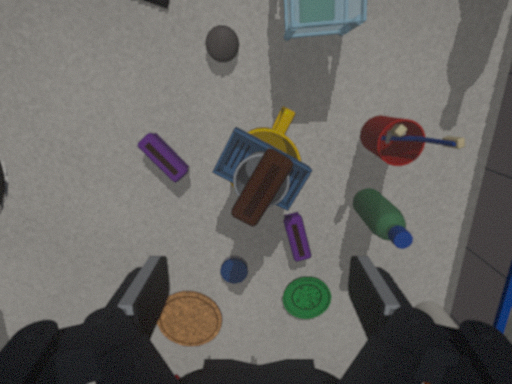

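View pics/s1.png

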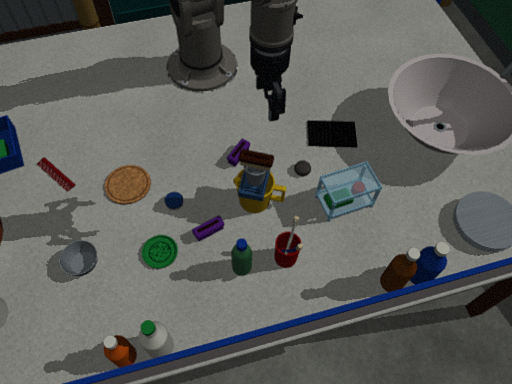

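```bash
python3 - <<'E'
from h import *
w=cam("wrist"); s=cam("scene"); d=cam("side")
def rep(name,c,lo,hi,roi,z):
    k=big(mask(c,lo,hi,roi)); circ,rect,P=onplane_circle(c,k,z)
    print(name,len(k),"circ",np.round(circ[0],4),round(circ[1]*2,4),"rect",np.round(rect[0],4),np.round(rect[1],4),round(rect[2],1))
    return k
Br=((0,80,10),(18,255,255))
k=rep("brush w",w,*Br,(225,140,300,230),.208)
im=w["color"].copy(); cv2.drawContours(im,[k.astype(int)[:,None]],-1,(0,255,0),1)
k=rep("brush s",s,*Br,(225,140,290,170),.208)
k2=rep("brush d",d,*Br,(220,150,255,195),.208)
im2=d["color"].copy(); cv2.drawContours(im2,[k2.astype(int)[:,None]],-1,(0,255,0),1)
im3=s["color"].copy(); cv2.drawContours(im3,[k.astype(int)[:,None]],-1,(0,255,0),1)
Bl=((98,80,30),(115,255,255))
rep("dish w",w,*Bl,(205,115,320,215),.124)
G=((45,100,40),(85,255,255)); C=((5,80,60),(22,255,255))
rep("sauc w",w,*G,(270,265,340,325),.010)
a=cv2.resize(im[100:240,190:330],(400,400),interpolation=2)
b=cv2.resize(im3[130:220,220:310],(400,400),interpolation=2)
e=cv2.resize(im2[140:240,190:290],(400,400),interpolation=2)
cv2.imwrite("pics/c2.png",np.hstack([a,b])[:,:,::-1])
cv2.imwrite("pics/c3.png",np.hstack([e,cv2.resize(s["color"][150:230,305:395],(400,400),interpolation=2)])[:,:,::-1])
E
```

```text
brush w 189 circ [0.5523 0.0297] 0.086 rect [0.5516 0.0295] [0.0838 0.0314] 59.8
brush s 90 circ [0.5593 0.0289] 0.0838 rect [0.5612 0.0279] [0.0824 0.0388] 60.9
brush d 51 circ [0.5497 0.0196] 0.1009 rect [0.5509 0.019 ] [0.0995 0.034 ] 61.2
dish w 159 circ [0.5292 0.041 ] 0.0841 rect [0.5284 0.0415] [0.0654 0.0542] 61.9
sauc w 124 circ [ 0.6425 -0.2595] 0.0957 rect [ 0.6429 -0.2596] [0.0897 0.0949] 1.4
```

View pics/c2.png

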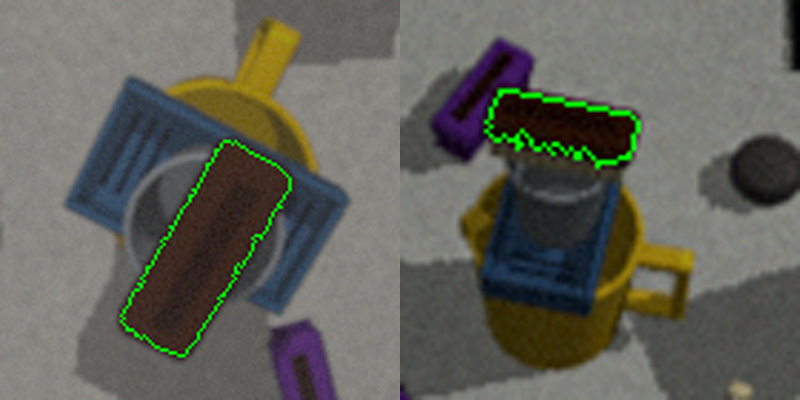

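View pics/c3.png

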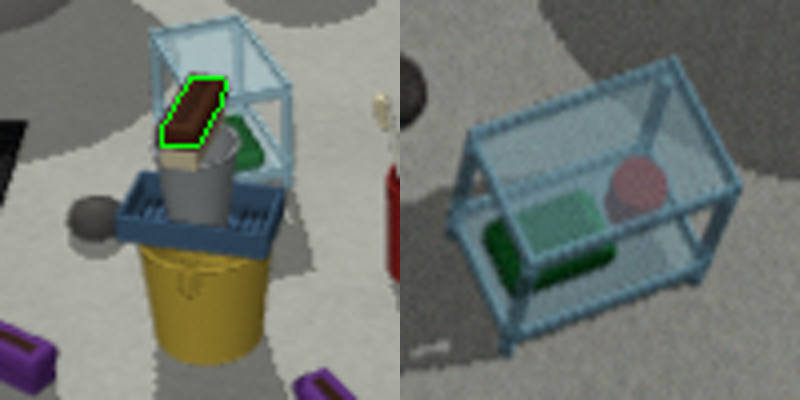

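Request:
drive_tool --slide '[[-10, 50, 0], [-20, 100, 0], [-30, 150, 0], [-40, 200, 0], [-40, 240, 0], [-40, 240, 0], [-40, 240, 0], [-40, 240, 0]]' --turn '[[0, 0, 0], [0, 0, 0], [0, 0, 0], [0, 0, 0], [0, 0, 0], [0, 0, 0], [0, 0, 0], [0, 0, 0]]' --gripper '[1, 1, 1, 1, 1, 1, 1, 1]'

```text
t: 2.1
eef_pos: [0.5111, 0.288, 0.3797]
tool_rot: [0.706, 0.001, 0.708, -0.002]
contact_force: [0.0, -0.1, 0.1]
gripper_width: 0.999
```

```bash
python3 - <<'E'
from h import *
w=cam("wrist","w2"); s=cam("scene")
print(bot.get_obs()["eef_pos"],bot.get_obs()["t"])
P=onz(s,[(321.9,176),(366.9,161.6),(381.5,187.4),(334.3,202.4)],.107)
print(P,P.mean(0),[np.linalg.norm(P[i]-P[i-1]) for i in range(4)])
k=big(mask(s,(0,0,0),(180,255,45),(300,115,365,152)))
for n,i in(("scene",s),):print(onplane_circle(i,k,.005)[1])
E
```

```text
[0.51110897 0.28768746 0.38011313] 2.2
[[0.59475291 0.20327281 0.107     ]
 [0.58346053 0.33756138 0.107     ]
 [0.66961715 0.34219745 0.107     ]
 [0.6789523  0.20604059 0.107     ]] [0.63169572 0.27226806 0.107     ] [np.float64(0.08424486958969671), np.float64(0.13476252181820694), np.float64(0.0862812606506991), np.float64(0.13647649588953714)]
((0.39690864086151123, 0.3232828676700592), (0.15079261362552643, 0.1002214103937149), 72.03580474853516)
```

View pics/w2.png

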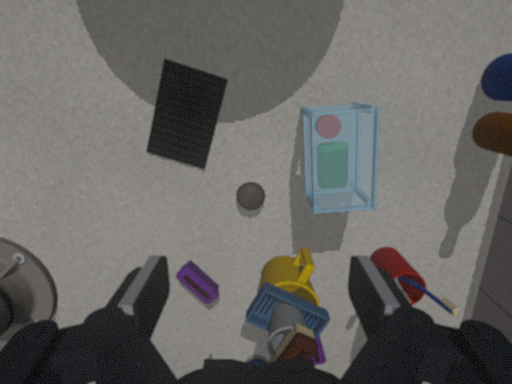

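```bash
python3 - <<'E'
from h import *
w=cam("wrist")
k=big(mask(w,(0,0,0),(180,255,50),(140,50,235,175)))
r=onplane_circle(w,k,.005)[1]; print("mat",r)
h=cv2.cvtColor(w["color"],cv2.COLOR_RGB2HSV)
m=mask(w,(85,60,60),(110,255,255),(290,90,390,225))
m=cv2.morphologyEx(m,cv2.MORPH_CLOSE,np.ones((3,3)))
k=big(m); print(len(k)); 
im=w["color"].copy(); cv2.drawContours(im,[k.astype(int)[:,None]],-1,(255,0,0),1)
cv2.imwrite("pics/c4.png",cv2.resize(im[80:230,280:400],(480,600),interpolation=2)[:,:,::-1])
print(onplane_circle(w,k,.107)[1])
E
```

```text
mat ((0.39166224002838135, 0.3234310746192932), (0.14738065004348755, 0.09767959266901016), 72.38526153564453)
362
((0.6195182204246521, 0.27354276180267334), (0.09902258217334747, 0.14642590284347534), 4.546119213104248)
```

View pics/c4.png

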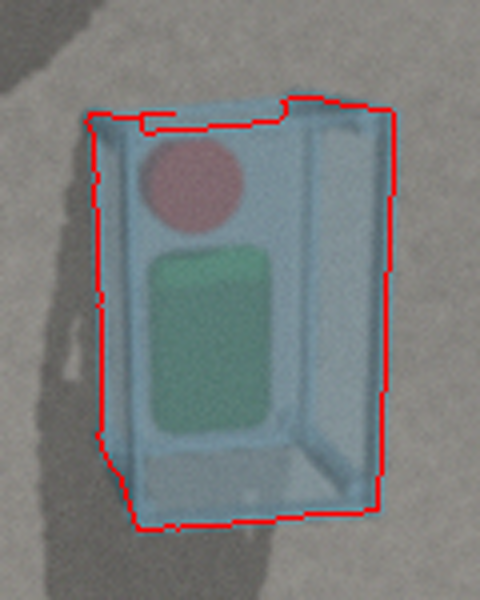

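```bash
python3 - <<'E'
from h import *
w=cam("wrist"); d=cam("side","d2")
c=np.array([(136,527),(378,509),(394,110),(121,112)])/4.+[280,80]
P=onz(w,c,.107); print(P,P.mean(0),[np.linalg.norm(P[i]-P[i-1]) for i in range(4)])
for i,j in((0,3),(1,2),):
    v=P[j]-P[i]; print(np.degrees(np.arctan2(v[1],v[0])))
cv2.imwrite("pics/c5.png",cv2.resize(d["color"][135:215,215:285],(525,600),interpolation=2)[:,:,::-1])
for t in (1.62,1.65): 
  for ctr in ((.632,.2723),(.628,.270)):
    R=np.array([[np.cos(t),-np.sin(t)],[np.sin(t),np.cos(t)]])
    X=[np.r_[R@np.array([a*.07,b*.044])+ctr,.107] for a,b in((-1,-1),(-1,1),(1,1),(1,-1))]
    print(t,ctr,np.round((proj(d,X)-[215,135])*7.5,0).tolist(),np.round((proj(w,X)-[280,80])*4).tolist())
E
```

```text
[[0.58873627 0.19944159 0.107     ]
 [0.67410369 0.20610265 0.107     ]
 [0.66318157 0.34296068 0.107     ]
 [0.57620194 0.34290118 0.107     ]] [0.62555587 0.27285153 0.107     ] [np.float64(0.14400612346882857), np.float64(0.0856268981253198), np.float64(0.13729316580544118), np.float64(0.08697964163702407)]
94.99335611219398
94.56288871103925
1.62 (0.632, 0.2723) [[366.0, 190.0], [181.0, 223.0], [103.0, 85.0], [275.0, 57.0]] [[392.0, 513.0], [144.0, 525.0], [147.0, 121.0], [424.0, 105.0]]
1.62 (0.628, 0.27) [[359.0, 194.0], [174.0, 227.0], [96.0, 88.0], [268.0, 60.0]] [[380.0, 519.0], [132.0, 531.0], [134.0, 129.0], [410.0, 113.0]]
1.65 (0.632, 0.2723) [[370.0, 188.0], [186.0, 223.0], [100.0, 87.0], [270.0, 56.0]] [[399.0, 509.0], [150.0, 528.0], [140.0, 126.0], [418.0, 101.0]]
1.65 (0.628, 0.27) [[363.0, 192.0], [179.0, 227.0], [92.0, 90.0], [264.0, 60.0]] [[387.0, 515.0], [138.0, 534.0], [127.0, 133.0], [404.0, 109.0]]
```

View pics/c5.png

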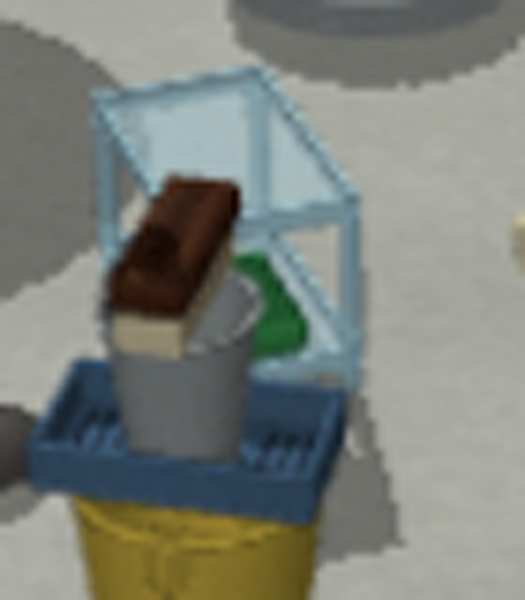

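Request:
drive_tool --slide '[[10, -50, 0], [20, -100, 0], [30, -150, 0], [40, -200, 0], [41, -240, 0], [41, -258, -20], [41, -258, -50], [41, -258, -50], [41, -258, -50]]' --turn '[[0, 0, -0.1], [0, 0, -0.2], [0, 0, -0.3], [0, 0, -0.4], [0, 0, -0.5], [0, 0, -0.523], [0, 0, -0.523], [0, 0, -0.523], [0, 0, -0.523]]' --gripper '[1, 1, 1, 1, 1, 1, 1, 1, 1]'

```text
t: 3.25
eef_pos: [0.5516, 0.0307, 0.3307]
tool_rot: [0.682, 0.184, 0.684, -0.184]
contact_force: [-0.4, 0.5, -0.3]
gripper_width: 1.002
```

```bash
python3 - <<'E'
from h import *
w=cam("wrist","w3")
o=bot.get_obs();print(o["eef_pos"],o["tool_rot"],o["t"])
k=big(mask(w,(0,80,10),(18,255,255),(150,150,400,383)))
r=onplane_circle(w,k,.210)[1]; print("brush",r)
print(proj(w,[(.5516,.0295,.21),(.6437,-.259,.01)]))
E
```

```text
[0.55218411 0.0310153  0.33156838] [ 0.68269959  0.18369888  0.68308762 -0.18321379] 3.3
brush ((0.49075770378112793, -0.12831468880176544), (0.06703972071409225, 0.07322454452514648), 67.81548309326172)
[[260.00170042 185.60808218]
 [392.60848757 264.82101737]]
```

View pics/w3.png

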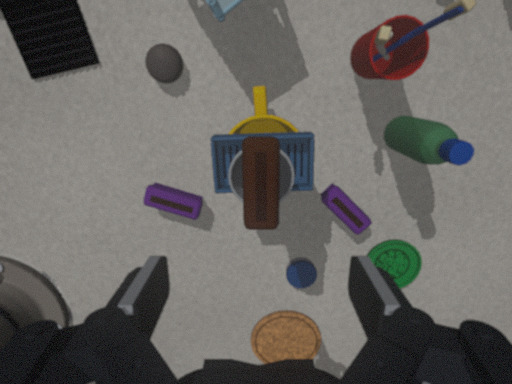

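```bash
python3 - <<'E'
from h import *
w=cam("wrist")
def rep(n,lo,hi,roi,z):
    k=big(mask(w,lo,hi,roi)); r=onplane_circle(w,k,z); print(n,np.round(r[0][0],4),np.round(r[1][0],4),np.round(r[1][1],4),r[1][2])
rep("brush",(0,80,10),(18,255,255),(230,125,295,240),.210)
rep("sauc",(45,100,40),(85,255,255),(360,230,430,295),.010)
rep("trivet",(5,80,60),(22,255,255),(240,300,330,372),.008)
P=onz(w,[(211,135),(312,132)],.124);print(P,P.mean(0)[:2],np.linalg.norm(P[0]-P[1]),np.degrees(np.arctan2(*(P[1]-P[0])[[1,0]])))
cv2.imwrite("pics/c6.png",cv2.resize(w["color"][75:245,190:330],(560,600),interpolation=2)[:,:,::-1])
E
```

```text
brush [0.5525 0.0299] [0.5523 0.0301] [0.0833 0.0314] 59.98029708862305
sauc [ 0.642  -0.2593] [ 0.6557 -0.2554] [0.0643 0.0953] 15.778178215026855
trivet [ 0.4091 -0.3112] [ 0.4127 -0.3036] [0.1171 0.129 ] 68.00460815429688
[[0.52145095 0.08428993 0.124     ]
 [0.61998154 0.03098782 0.124     ]] [0.57071625 0.05763887] 0.11202406663752269 -28.412064120959947
```

View pics/c6.png

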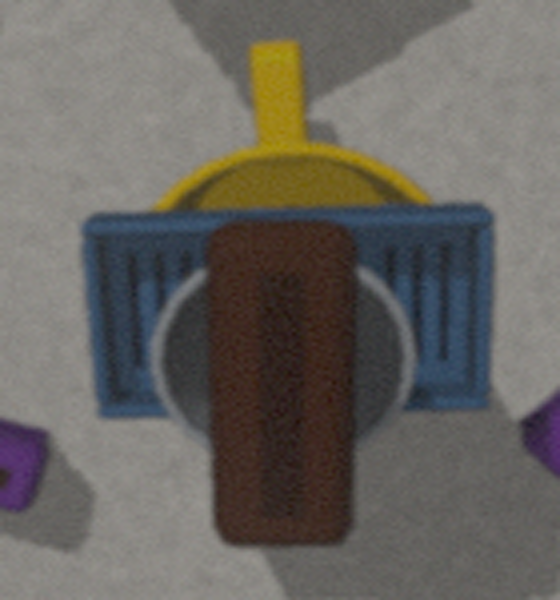

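Request:
drive_tool --slide '[[0, -1, -45], [0, -1, -90], [0, -1, -125], [0, -1, -140], [0, -1, -147], [0, -1, -147], [0, -1, -147], [0, -1, -147]]' --turn '[[0, 0, 0], [0, 0, 0], [0, 0, 0], [0, 0, 0], [0, 0, 0], [0, 0, 0], [0, 0, 0], [0, 0, 0]]' --gripper '[1, 1, 1, 1, 1, 1, 1, 1]'

```text
t: 4.15
eef_pos: [0.5536, 0.0304, 0.1865]
tool_rot: [0.684, 0.184, 0.682, -0.183]
contact_force: [0.0, 0.1, -0.6]
gripper_width: 1.001
```

Request:
drive_tool --slide '[[0, 0, 0], [0, 0, 0], [0, 0, 0], [0, 0, 0], [0, 0, 0], [0, 0, 0], [0, 0, 0], [0, 0, 0]]' --turn '[[0, 0, 0], [0, 0, 0], [0, 0, 0], [0, 0, 0], [0, 0, 0], [0, 0, 0], [0, 0, 0], [0, 0, 0]]' --gripper '[0.7, 0.6, 0.5, 0.45, 0.4, 0.35, 0.3, 0.25]' --squeeze 25

```text
t: 4.95
eef_pos: [0.5536, 0.0304, 0.1866]
tool_rot: [0.684, 0.184, 0.682, -0.183]
contact_force: [-0.7, 0.0, 2.2]
gripper_width: 0.382
```

```bash
python3 - <<'E'
from h import *
w=cam("wrist","w4");d=cam("side")
cv2.imwrite("pics/c7.png",np.hstack([cv2.resize(d["color"][90:250,170:310],(400,450),interpolation=2),cv2.resize(w["color"],(400,450))])[:,:,::-1])
E
```

```text
(no output)
```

View pics/c7.png

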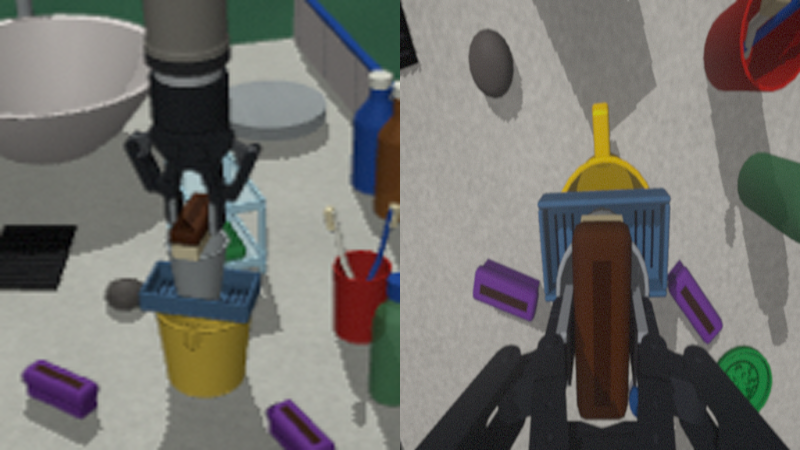

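Request:
drive_tool --slide '[[0, 0, 10], [0, 0, 30], [0, 0, 60], [10, 20, 90], [20, 60, 100], [35, 100, 100], [50, 145, 100], [65, 190, 100], [74, 230, 100], [74, 241, 100]]' --turn '[[0, 0, 0], [0, 0, 0], [0, 0, 0], [0, 0, 0.1], [0, 0, 0.2], [0, 0, 0.3], [0, 0, 0.4], [0, 0, 0.5], [0, 0, 0.607], [0, 0, 0.607]]' --gripper '[0.2, 0.2, 0.2, 0.2, 0.2, 0.2, 0.2, 0.2, 0.2, 0.2]' --squeeze 40

```text
t: 6.05
eef_pos: [0.6267, 0.2777, 0.2862]
tool_rot: [0.707, -0.03, 0.706, 0.034]
contact_force: [-0.3, 0.1, -0.8]
gripper_width: 0.375
```

Request:
drive_tool --slide '[[0, 0, 0], [0, 0, -20], [0, 0, -40], [0, 0, -60], [0, 0, -80], [0, 0, -100], [0, 0, -120], [0, 0, -130], [0, 0, -130], [0, 0, -130]]' --turn '[[0, 0, 0], [0, 0, 0], [0, 0, 0], [0, 0, 0], [0, 0, 0], [0, 0, 0], [0, 0, 0], [0, 0, 0], [0, 0, 0], [0, 0, 0]]' --gripper '[0.2, 0.2, 0.2, 0.2, 0.2, 0.2, 0.2, 0.2, 0.2, 0.2]'

```text
t: 7.05
eef_pos: [0.6273, 0.2771, 0.1573]
tool_rot: [0.707, -0.03, 0.706, 0.034]
contact_force: [0.3, 0.7, -0.1]
gripper_width: 0.379
```

```bash
python3 - <<'E'
from h import *
w=cam("wrist","w5");d=cam("side");s=cam("scene")
o=bot.get_obs();print(o["eef_pos"],o["tool_rot"],o["t"],o["gripper_width"])
cv2.imwrite("pics/c8.png",np.hstack([cv2.resize(d["color"][100:240,190:310],(400,450),interpolation=2),cv2.resize(s["color"][120:240,290:410],(400,450))])[:,:,::-1])
E
```

```text
[0.62750265 0.27779651 0.15767556] [ 0.7075012  -0.02958407  0.70524547  0.03457842] 7.2 0.3755434216427325
```

View pics/c8.png

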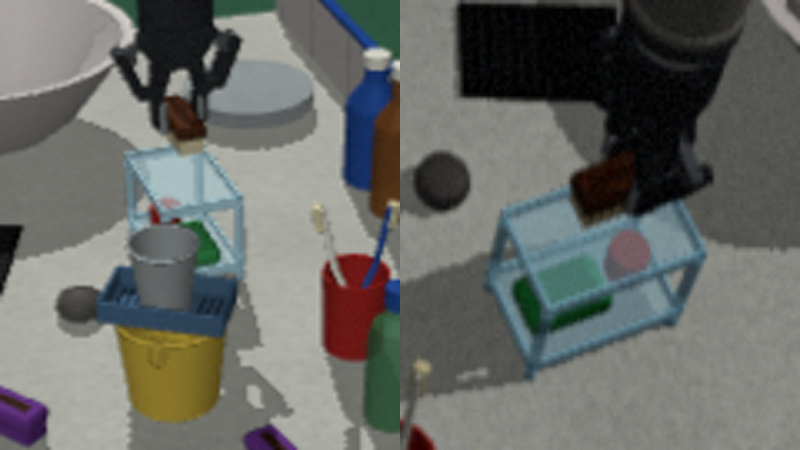

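View pics/w5.png

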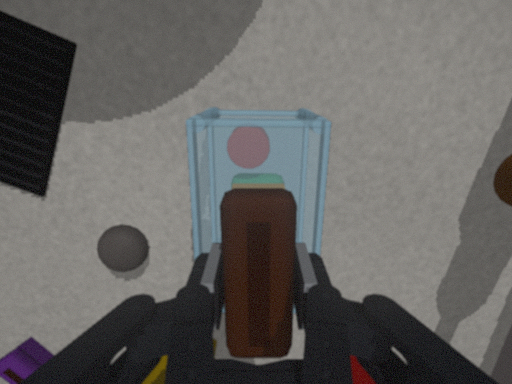

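```bash
python3 - <<'E'
from h import *
w=cam("wrist")
cv2.imwrite("pics/c9.png",cv2.resize(w["color"][95:275,175:345],(566,600),interpolation=2)[:,:,::-1])
P=onz(w,[(188,119),(330,119)],.107);print(P,P.mean(0)[:2],np.linalg.norm(P[0]-P[1]),np.degrees(np.arctan2(*(P[1]-P[0])[[1,0]])))
u=np.array([np.cos(1.655),np.sin(1.655)]);print("ctr",P.mean(0)[:2]-u*.07)
E
```

```text
[[0.57842578 0.33795406 0.107     ]
 [0.66426196 0.34570746 0.107     ]] [0.62134387 0.34183076] 0.08618564876423898 5.161399618754095
ctr [0.62723116 0.27207878]
```

View pics/c9.png

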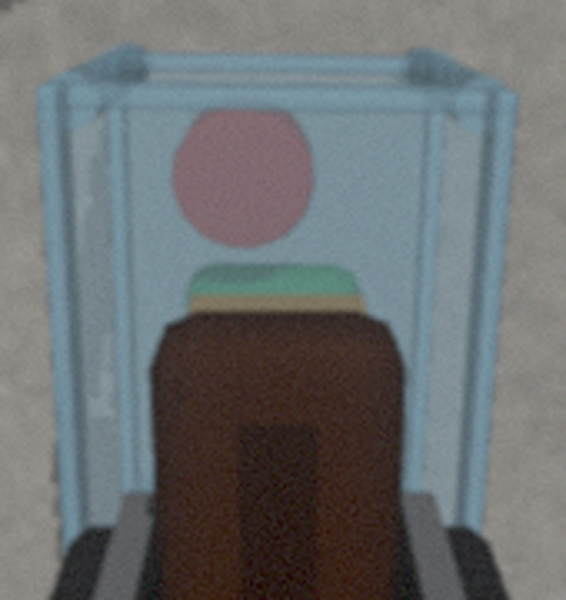

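Request:
drive_tool --slide '[[0, -6, 0], [0, -6, -15], [0, -6, -30], [0, -6, -38], [0, -6, -42], [0, -6, -45], [0, -6, -45], [0, -6, -45]]' --turn '[[0, 0, 0], [0, 0, 0], [0, 0, 0], [0, 0, 0], [0, 0, 0], [0, 0, 0], [0, 0, 0], [0, 0, 0]]' --gripper '[0.2, 0.2, 0.2, 0.2, 0.2, 0.2, 0.2, 0.2]'

```text
t: 8.05
eef_pos: [0.6276, 0.2721, 0.1129]
tool_rot: [0.708, -0.03, 0.705, 0.035]
contact_force: [-0.2, -0.4, -2.0]
gripper_width: 0.377
```

Request:
drive_tool --slide '[[0, 0, -2], [0, 0, -3], [0, 0, -4], [0, 0, -4]]' --turn '[[0, 0, 0], [0, 0, 0], [0, 0, 0], [0, 0, 0]]' --gripper '[0.2, 0.2, 0.2, 0.2]'

```text
t: 8.45
eef_pos: [0.6276, 0.272, 0.1088]
tool_rot: [0.708, -0.03, 0.705, 0.035]
contact_force: [0.1, -0.5, -0.1]
gripper_width: 0.381
```

Request:
drive_tool --slide '[[0, 0, -1], [0, 0, -1], [0, 0, -1]]' --turn '[[0, 0, 0], [0, 0, 0], [0, 0, 0]]' --gripper '[0.2, 0.2, 0.2]'

```text
t: 8.75
eef_pos: [0.6277, 0.2722, 0.1083]
tool_rot: [0.708, -0.03, 0.705, 0.035]
contact_force: [-1.8, -0.7, 4.4]
gripper_width: 0.375
```

```bash
python3 - <<'E'
from h import *
w=cam("wrist","w6");s=cam("scene");d=cam("side")
o=bot.get_obs();print(o["eef_pos"],o["contact_force"],o["t"],o["gripper_width"])
cv2.imwrite("pics/c10.png",np.hstack([cv2.resize(d["color"][100:240,190:310],(400,450),interpolation=2),cv2.resize(s["color"][140:220,310:390],(400,450))])[:,:,::-1])
E
```

```text
[0.62770925 0.27221799 0.10831345] [-2.54261984 -0.2310675   5.06678703] 8.9 0.3764533826325941
```

View pics/c10.png

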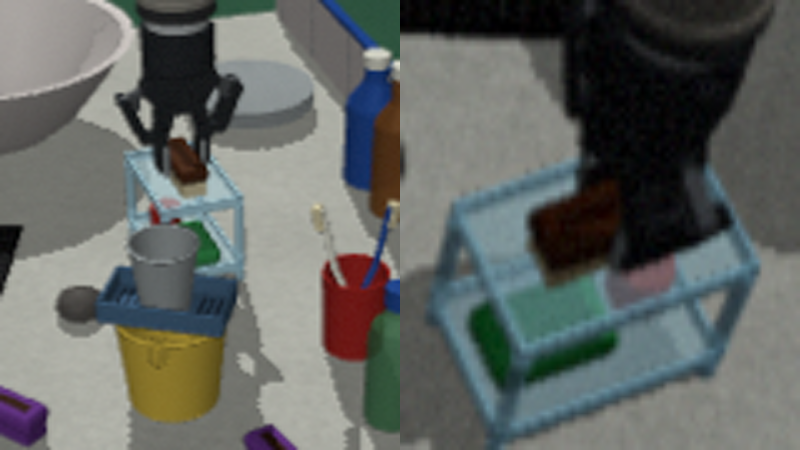

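Request:
drive_tool --slide '[[0, 0, 0], [0, 0, 0], [0, 0, 0], [0, 0, 10], [0, 0, 30], [0, 0, 60], [0, 0, 100], [0, 0, 150], [0, 0, 150]]' --turn '[[0, 0, 0], [0, 0, 0], [0, 0, 0], [0, 0, 0], [0, 0, 0], [0, 0, 0], [0, 0, 0], [0, 0, 0], [0, 0, 0]]' --gripper '[0.45, 0.5, 0.55, 0.55, 0.55, 0.55, 0.8, 1, 1]'

```text
t: 9.8
eef_pos: [0.6314, 0.2741, 0.2676]
tool_rot: [0.712, -0.027, 0.7, 0.037]
contact_force: [-0.1, -0.0, 1.1]
gripper_width: 0.999
```

```bash
python3 - <<'E'
from h import *
w=cam("wrist","w7")
k=big(mask(w,(0,80,10),(18,255,255),(180,120,340,300)))
print("brush",onplane_circle(w,k,.132)[1],bot.get_obs()["eef_pos"])
E
```

```text
brush ((0.7064388394355774, 0.16118384897708893), (0.04038073867559433, 0.01960899867117405), 4.586720943450928) [0.62990723 0.27333882 0.26383034]
```

View pics/w7.png

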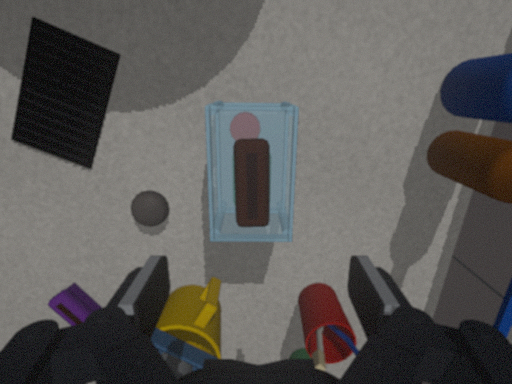

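```bash
python3 - <<'E'
from h import *
w=cam("wrist")
print(onz(w,[(252.5,183)],.132),onz(w,[(253,138),(252,228)],.132))
P=onz(w,[(207,106),(298,103),(292.5,242),(211,242)],.107);print(P,P.mean(0))
# jug/dish/cup in side/scene
s=cam("scene","s3");d=cam("side","d3")
E
```

```text
[[0.62525842 0.27295435 0.132     ]] [[0.62223029 0.31391845 0.132     ]
 [0.62858967 0.22794455 0.132     ]]
[[0.5776843  0.33572083 0.107     ]
 [0.66111275 0.34592305 0.107     ]
 [0.67379565 0.2039242  0.107     ]
 [0.58733556 0.19665179 0.107     ]] [0.62498207 0.27055497 0.107     ]
```

Request:
drive_tool --slide '[[-15, -50, 30], [-30, -100, 60], [-45, -150, 70], [-60, -190, 70], [-75, -230, 70], [-75, -230, 70], [-75, -230, 70]]' --turn '[[0, 0, -0.1], [0, 0, -0.2], [0, 0, -0.3], [0, 0, -0.4], [0, 0, -0.5], [0, 0, -0.607], [0, 0, -0.607]]' --gripper '[1, 1, 1, 1, 1, 1, 1]'

```text
t: 10.7
eef_pos: [0.551, 0.0393, 0.3266]
tool_rot: [0.684, 0.184, 0.682, -0.181]
contact_force: [0.2, -0.3, -0.0]
gripper_width: 1.003
```

```bash
python3 - <<'E'
from h import *
w=cam("wrist","w8")
print(bot.get_obs()["eef_pos"],bot.get_obs()["t"])
E
```

```text
[0.55151169 0.04171431 0.32654596] 10.75
```

View pics/w8.png

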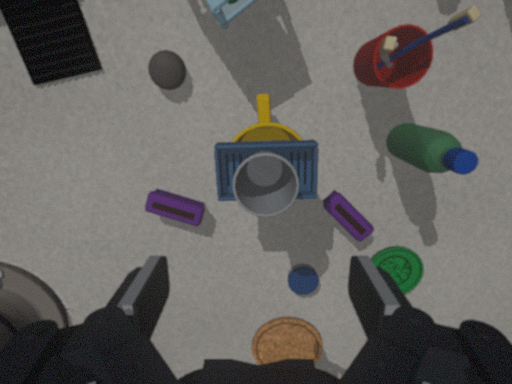

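```bash
python3 - <<'E'
from h import *
w=cam("wrist")
g=cv2.cvtColor(w["color"],cv2.COLOR_RGB2GRAY)
cv2.imwrite("pics/c11.png",cv2.resize(w["color"][85:225,200:340],(600,600),interpolation=2)[:,:,::-1])
E0=onz(w,[(232.5,183),(299,183),(266,151),(266,216)],.176);print("cup",E0)
P=onz(w,[(215,143),(317,141),(316,199),(217,201)],.124);print("dish",P,P.mean(0),[np.linalg.norm(P[i]-P[i-1]) for i in range(4)])
print("bottle base~",onz(w,[(403,140)],.02),"bottle cap",onz(w,[(461,161)],.15))
print("mug mouth",onz(w,[(406,57)],.09),"purple",onz(w,[(325,195),(343,193),(371,233),(358,240)],.034))
print("tin",onz(w,[(303,280)],.02),"trivet",onz(w,[(288,346)],.008), "sauc",onz(w,[(398,271)],.01))
E
```

```text
cup [[0.5257963  0.04846525 0.176     ]
 [0.58246289 0.01635659 0.176     ]
 [0.56970808 0.05994093 0.176     ]
 [0.53735844 0.00173834 0.176     ]]
dish [[ 0.52124322  0.08604143  0.124     ]
 [ 0.6202085   0.03251235  0.124     ]
 [ 0.58930143 -0.02796988  0.124     ]
 [ 0.48709929  0.02708192  0.124     ]] [0.55446311 0.02941645 0.124     ] [np.float64(0.06813245391011462), np.float64(0.1125143934452057), np.float64(0.06792162062890668), np.float64(0.11608607535669486)]
bottle base~ [[ 0.73598727 -0.05100318  0.02      ]] bottle cap [[ 0.73821825 -0.0536439   0.15      ]]
mug mouth [[0.74959539 0.05957851 0.09      ]] purple [[ 0.60303818 -0.06550402  0.034     ]
 [ 0.62728329 -0.07568331  0.034     ]
 [ 0.63744256 -0.15554902  0.034     ]
 [ 0.61538026 -0.15672919  0.034     ]]
tin [[ 0.50654675 -0.1883046   0.02      ]] trivet [[ 0.41592981 -0.30871697  0.008     ]] sauc [[ 0.65152993 -0.2575595   0.01      ]]
```

View pics/c11.png

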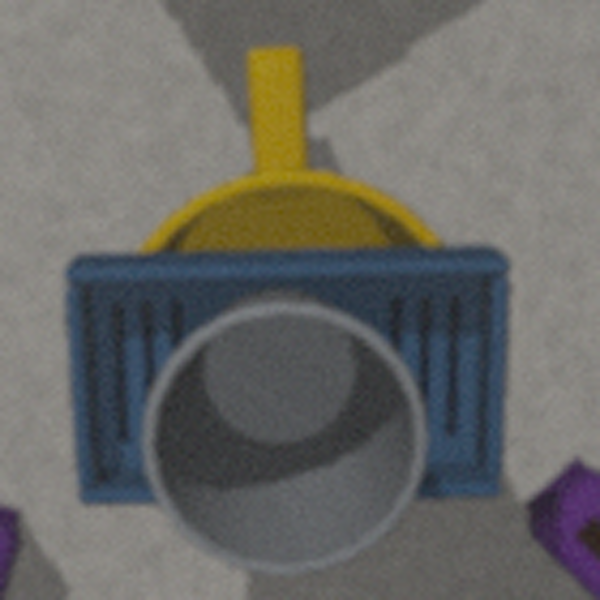

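```bash
python3 - <<'E'
from h import *
w=cam("wrist");d=cam("side");s=cam("scene")
E0=onz(w,[(266.8,187),(233.6,187),(299.8,187),(266.8,155.3),(266.8,218.7)],.176);print("cup",E0, np.linalg.norm(E0[1]-E0[2]),np.linalg.norm(E0[3]-E0[4]))
print(bot.get_obs()["eef_pos"])
E
```

```text
cup [[5.53398029e-01 2.97274999e-02 1.76000000e-01]
 [5.24940781e-01 4.57467523e-02 1.76000000e-01]
 [5.81683862e-01 1.38018466e-02 1.76000000e-01]
 [5.68654727e-01 5.74114791e-02 1.76000000e-01]
 [5.37072377e-01 1.10006049e-04 1.76000000e-01]] 0.06511723483069465 0.06542861499800182
[0.55219794 0.04370603 0.32679446]
```

Request:
drive_tool --slide '[[1, -14, 0], [1, -14, -40], [1, -14, -80], [1, -14, -120], [1, -14, -150], [1, -14, -150], [1, -14, -150]]' --turn '[[0, 0, 0], [0, 0, 0], [0, 0, 0], [0, 0, 0], [0, 0, 0], [0, 0, 0], [0, 0, 0]]' --gripper '[1, 1, 1, 1, 1, 1, 1]'

```text
t: 11.65
eef_pos: [0.5536, 0.0294, 0.1771]
tool_rot: [0.685, 0.181, 0.683, -0.177]
contact_force: [-0.2, -0.4, 0.1]
gripper_width: 1.003
```

```bash
python3 - <<'E'
from h import *
w=cam("wrist","w9");print(bot.get_obs()["eef_pos"])
E
```

```text
[0.55443527 0.02959715 0.17824777]
```

View pics/w9.png

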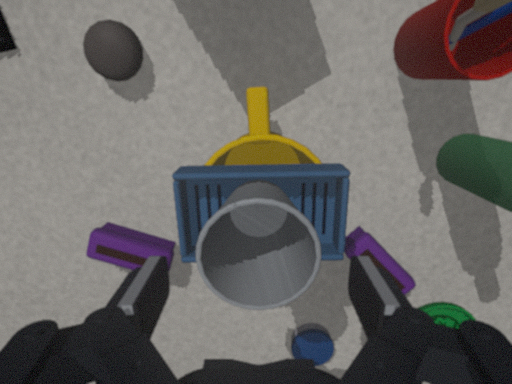

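Request:
drive_tool --slide '[[0, 0, -20], [0, 0, -35], [0, 0, -40], [0, 0, -40], [0, 0, -40]]' --turn '[[0, 0, 0], [0, 0, 0], [0, 0, 0], [0, 0, 0], [0, 0, 0]]' --gripper '[1, 1, 1, 1, 1]'

```text
t: 12.2
eef_pos: [0.5555, 0.0297, 0.1397]
tool_rot: [0.687, 0.181, 0.682, -0.176]
contact_force: [-0.3, 0.4, 0.6]
gripper_width: 0.999
```

Request:
drive_tool --slide '[[0, 0, 0], [0, 0, 0], [0, 0, 0], [0, 0, 0], [0, 0, 0], [0, 0, 0], [0, 0, 0]]' --turn '[[0, 0, 0], [0, 0, 0], [0, 0, 0], [0, 0, 0], [0, 0, 0], [0, 0, 0], [0, 0, 0]]' --gripper '[0.85, 0.8, 0.75, 0.7, 0.65, 0.6, 0.55]' --squeeze 25

```text
t: 12.9
eef_pos: [0.5558, 0.0299, 0.1403]
tool_rot: [0.687, 0.181, 0.681, -0.176]
contact_force: [-0.7, 0.3, 6.0]
gripper_width: 0.717
```

```bash
python3 - <<'E'
from h import *
w=cam("wrist","w10");print(bot.get_obs()["eef_pos"])
E
```

```text
[0.55572949 0.02994113 0.14030704]
```

View pics/w10.png

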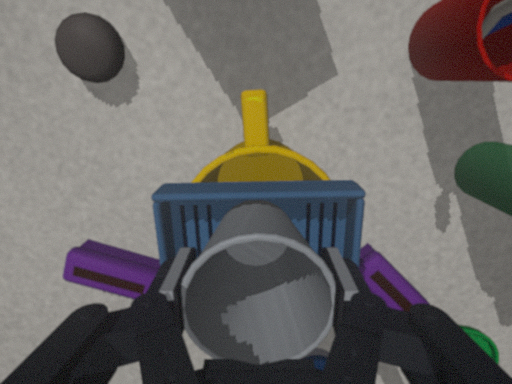

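Request:
drive_tool --slide '[[0, 0, 5], [0, 0, 15], [0, 0, 40], [0, 0, 70], [10, -30, 90], [24, -80, 90], [39, -130, 90], [54, -180, 90], [69, -230, 90], [83, -275, 90]]' --turn '[[0, 0, 0], [0, 0, 0], [0, 0, 0], [0, 0, 0], [0, 0, 0], [0, 0, 0], [0, 0, 0], [0, 0, 0], [0, 0, 0], [0, 0, 0]]' --gripper '[0.5, 0.5, 0.5, 0.5, 0.5, 0.5, 0.5, 0.5, 0.5, 0.5]' --squeeze 40

```text
t: 13.95
eef_pos: [0.6373, -0.2416, 0.231]
tool_rot: [0.687, 0.181, 0.681, -0.176]
contact_force: [0.4, -0.5, -1.1]
gripper_width: 0.714
```

Request:
drive_tool --slide '[[0, 0, 0], [0, 0, 0], [0, 0, 0], [0, 0, 0]]' --turn '[[0, 0, 0], [0, 0, 0], [0, 0, 0], [0, 0, 0]]' --gripper '[0.5, 0.5, 0.5, 0.5]'

```text
t: 14.35
eef_pos: [0.6375, -0.2395, 0.2311]
tool_rot: [0.687, 0.181, 0.682, -0.175]
contact_force: [0.2, 0.5, -0.2]
gripper_width: 0.709
```

```bash
python3 - <<'E'
from h import *
w=cam("wrist","w11");d=cam("side","d11");o=bot.get_obs();print(o["eef_pos"],o["tool_rot"],o["gripper_width"])
E
```

```text
[ 0.63746694 -0.23991871  0.23125205] [ 0.68726992  0.18085737  0.68144514 -0.1748805 ] 0.709001835192227
```

View pics/w11.png

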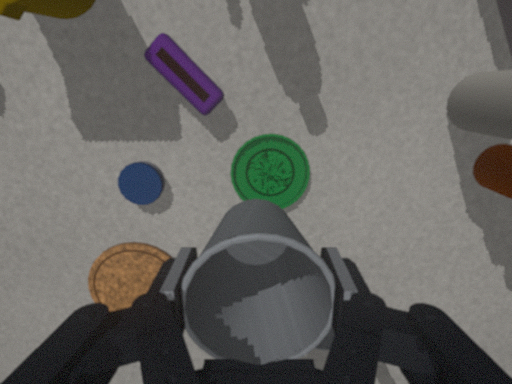

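View pics/d11.png

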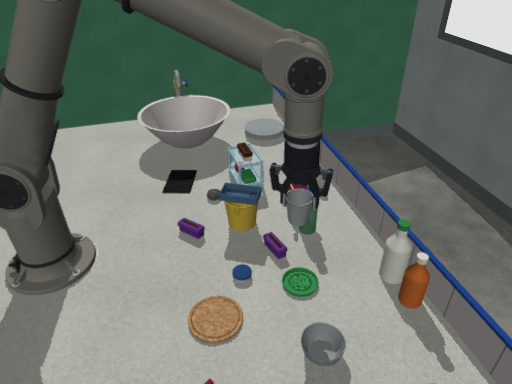

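```bash
python3 - <<'E'
from h import *
w=cam("wrist");d=cam("side")
k=big(mask(w,(45,100,40),(85,255,255),(225,125,320,215)))
r=onplane_circle(w,k,.010);print(r[0],r[1])
k=big(mask(w,(45,100,40),(85,255,255),(225,125,320,198)))
P=onz(w,k[k[:,1]<195],.010)[:,:2]
A=np.c_[2*P,np.ones(len(P))];x=np.linalg.lstsq(A,(P**2).sum(1),rcond=None)[0];print("fit",x[:2],2*np.sqrt(x[2]+x[:2]@x[:2]))
print(bot.get_obs()["eef_pos"])
E
```

```text
((0.6430846452713013, -0.25946229696273804), 0.047165967524051666) ((0.6454263925552368, -0.25698381662368774), (0.08619987219572067, 0.09331971406936646), 47.76578903198242)
fit [ 0.64291222 -0.25940752] 0.09243179027983126
[ 0.63738827 -0.2406276   0.23123148]
```

Request:
drive_tool --slide '[[6.5, -18, -20], [6.5, -18, -55], [6.5, -18, -95], [6.5, -18, -130], [6.5, -18, -155], [6.5, -18, -170], [6.5, -18, -180], [6.5, -18, -186], [6.5, -18, -186], [6.5, -18, -186]]' --turn '[[0, 0, 0], [0, 0, 0], [0, 0, 0], [0, 0, 0], [0, 0, 0], [0, 0, 0], [0, 0, 0], [0, 0, 0], [0, 0, 0], [0, 0, 0]]' --gripper '[0.5, 0.5, 0.5, 0.5, 0.5, 0.5, 0.5, 0.5, 0.5, 0.5]'

```text
t: 15.55
eef_pos: [0.6447, -0.2589, 0.0464]
tool_rot: [0.688, 0.181, 0.681, -0.175]
contact_force: [0.6, 0.1, 0.3]
gripper_width: 0.712
```

```bash
python3 - <<'E'
from h import *
w=cam("wrist","w12");d=cam("side");s=cam("scene");o=bot.get_obs();print(o["eef_pos"],o["contact_force"])
cv2.imwrite("pics/c12.png",np.hstack([cv2.resize(d["color"][230:320,250:340],(400,400),interpolation=2),cv2.resize(s["color"][200:290,110:200],(400,400),interpolation=2)])[:,:,::-1])
E
```

```text
[ 0.64457199 -0.25887829  0.04636739] [ 0.63100042 -0.22450329 -0.67912066]
```

View pics/c12.png

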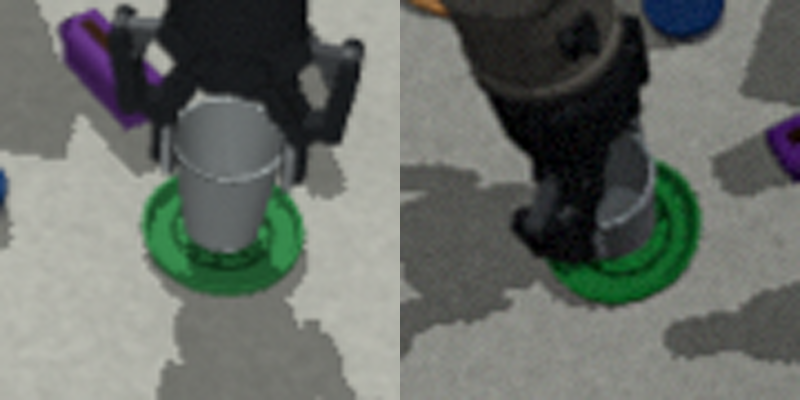

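Request:
drive_tool --slide '[[-0.5, 0, -3], [-0.5, 0, -5], [-0.5, 0, -7], [-0.5, 0, -7], [-0.5, 0, -7]]' --turn '[[0, 0, 0], [0, 0, 0], [0, 0, 0], [0, 0, 0], [0, 0, 0]]' --gripper '[0.5, 0.5, 0.5, 0.5, 0.5]'

```text
t: 16.2
eef_pos: [0.644, -0.2588, 0.0392]
tool_rot: [0.688, 0.181, 0.681, -0.175]
contact_force: [-0.2, -0.1, -0.7]
gripper_width: 0.712
```

Request:
drive_tool --slide '[[0, 0, -1], [0, 0, -1.5], [0, 0, -1.5], [0, 0, -1.5]]' --turn '[[0, 0, 0], [0, 0, 0], [0, 0, 0], [0, 0, 0]]' --gripper '[0.5, 0.5, 0.5, 0.5]'

```text
t: 16.6
eef_pos: [0.6442, -0.2588, 0.0383]
tool_rot: [0.688, 0.181, 0.681, -0.175]
contact_force: [-1.6, 1.7, 5.5]
gripper_width: 0.712
```

Request:
drive_tool --slide '[[0, 0, 0], [0, 0, 0], [0, 0, 0], [0, 0, 0], [0, 0, 15], [0, 0, 50], [0, 0, 100], [0, 0, 150], [0, 0, 190], [0, 0, 190]]' --turn '[[0, 0, 0], [0, 0, 0], [0, 0, 0], [0, 0, 0], [0, 0, 0], [0, 0, 0], [0, 0, 0], [0, 0, 0], [0, 0, 0], [0, 0, 0]]' --gripper '[0.78, 0.85, 0.95, 1, 1, 1, 1, 1, 1, 1]'

```text
t: 17.6
eef_pos: [0.6478, -0.2606, 0.2374]
tool_rot: [0.693, 0.181, 0.676, -0.176]
contact_force: [0.1, -0.3, 1.3]
gripper_width: 0.998
```

```bash
python3 - <<'E'
from h import *
w=cam("wrist","w13");d=cam("side");s=cam("scene");o=bot.get_obs();print(o["eef_pos"],o["tool_rot"],o["t"])
cv2.imwrite("pics/c13.png",np.hstack([cv2.resize(d["color"][230:320,250:340],(400,400),interpolation=2),cv2.resize(w["color"],(400,400),interpolation=2)])[:,:,::-1])
E
```

```text
[ 0.64396676 -0.25869427  0.22871496] [ 0.6880566   0.18105739  0.68050668 -0.17523411] 17.75
```

View pics/c13.png

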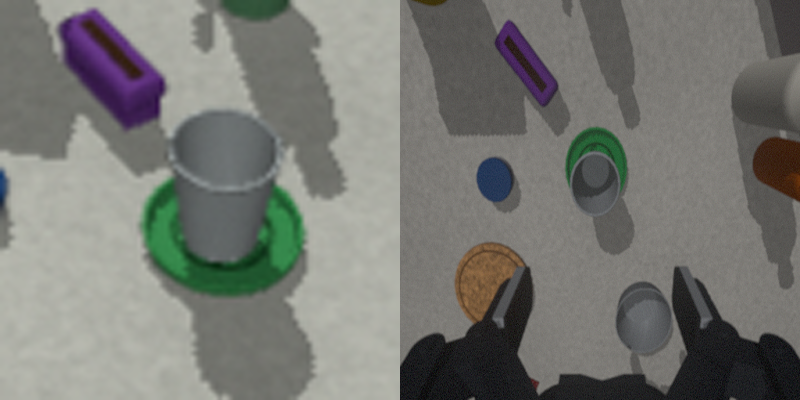

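```bash
python3 - <<'E'
from h import *
w=cam("wrist")
cv2.imwrite("pics/c14.png",cv2.resize(w["color"][110:220,200:310],(600,600),interpolation=2)[:,:,::-1])
P=np.array([.6435,-.2593])
print((proj(w,[(*P,.074),(*P,.004),(*P,.01)])-[200,110])*600/110, w["R"][2])
E
```

```text
[[313.79918679 363.84727576]
 [311.90646994 279.55730136]
 [312.04221886 285.60239352]] [-0.1465958  -0.27883865 -0.94908307]
```

View pics/c14.png

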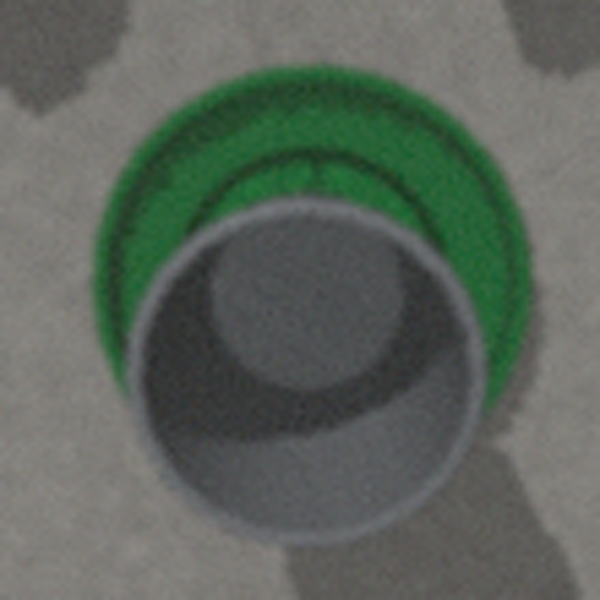

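```bash
cat >> h.py <<'E'
from scipy.spatial.transform import Rotation as Ro
R0=Ro.from_quat([0,np.sqrt(.5),0,np.sqrt(.5)])
def goto(p,yawdeg):
    o=bot.get_obs(); q=o["tool_rot"]; R=Ro.from_quat([q[1],q[2],q[3],q[0]])
    T=Ro.from_euler('z',yawdeg,degrees=True)*R0
    print("slide",np.round((np.array(p)-o["eef_pos"])*1000,1),"turn",np.round((T*R.inv()).as_rotvec(),4),"t",o["t"],"F",np.round(o["contact_force"],1),"q7",o["q"][6])
E
python3 - <<'E'
from h import *
goto((.5545,.0294,.33),60)
E
```

```text
slide [-89.  287.9 102.4] turn [-0.0128  0.0038  1.5565] t 17.8 F [-0.1 -0.5  0.3] q7 -0.14610882831551947
```

Request:
drive_tool --slide '[[-10, 30, 50], [-25, 75, 102], [-40, 120, 102], [-55, 165, 102], [-70, 215, 102], [-85, 262, 102], [-89, 288, 102], [-89, 288, 102], [-89, 288, 102], [-89, 288, 102]]' --turn '[[-0.001, 0, 0.14], [-0.002, 0.001, 0.28], [-0.004, 0.001, 0.42], [-0.005, 0.001, 0.56], [-0.006, 0.002, 0.7], [-0.007, 0.002, 0.84], [-0.008, 0.003, 0.98], [-0.009, 0.003, 1.12], [-0.011, 0.003, 1.26], [-0.012, 0.004, 1.4]]' --gripper '[1, 1, 1, 1, 1, 1, 1, 1, 1, 1]'

```text
t: 18.8
eef_pos: [0.5536, 0.0299, 0.3279]
tool_rot: [0.636, -0.306, 0.638, 0.307]
contact_force: [-0.5, 0.6, -0.8]
gripper_width: 0.999
```

```bash
python3 - <<'E'
from h import *
goto((.5545,.0294,.33),60)
E
```

```text
slide [ 0.9 -0.5  2.1] turn [ 1.000e-04 -2.900e-03  1.496e-01] t 18.8 F [-0.5  0.6 -0.8] q7 0.6916976679026318
```

Request:
drive_tool --slide '[[0, 0, 0], [1, 0, 0], [1, 0, 0], [1, 0, 0]]' --turn '[[0, -0.003, 0.08], [0, -0.003, 0.15], [0, -0.003, 0.15], [0, -0.003, 0.15]]' --gripper '[1, 1, 1, 1]'

```text
t: 19.2
eef_pos: [0.5541, 0.0298, 0.3269]
tool_rot: [0.612, -0.353, 0.613, 0.353]
contact_force: [0.7, -0.1, 0.2]
gripper_width: 0.999
```

```bash
python3 - <<'E'
from h import *
w=cam("wrist","w15")
k=big(mask(w,(98,80,30),(115,255,255),(150,80,350,320)))
r=onplane_circle(w,k,.124); print(r[0],r[1])
cv2.imwrite("pics/c15.png",cv2.resize(w["color"][90:270,170:350],(600,600),interpolation=2)[:,:,::-1])
goto((.5545,.0294,.33),60)
E
```

```text
((0.5531957149505615, 0.026604240760207176), 0.0644407644867897) ((0.553068220615387, 0.026598133146762848), (0.06428035348653793, 0.11516106873750687), 61.480430603027344)
slide [ 0.3 -0.4  2.9] turn [ 0.0002 -0.0014  0.0013] t 19.25 F [-0.7 -0.4 -0.2] q7 0.8358101258215082
```

View pics/c15.png

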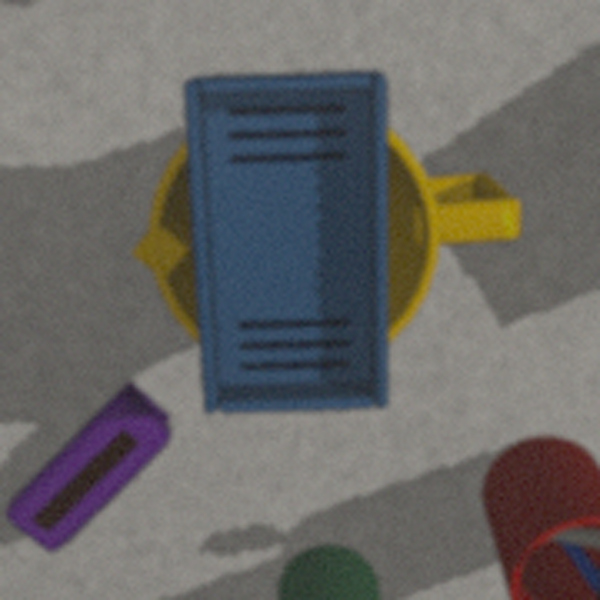

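View pics/w15.png

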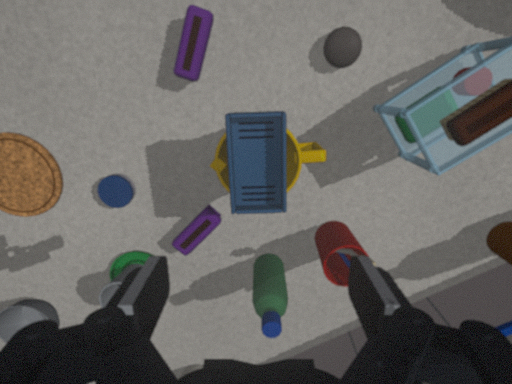

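Request:
drive_tool --slide '[[0, -2, -40], [0, -2, -80], [0, -2, -120], [0, -2, -160], [0, -2, -177], [0, -2, -177], [0, -2, -177]]' --turn '[[0, 0, 0.026], [0, 0, 0.026], [0, 0, 0.026], [0, 0, 0.026], [0, 0, 0.026], [0, 0, 0.026], [0, 0, 0.026]]' --gripper '[1, 1, 1, 1, 1, 1, 1]'

```text
t: 19.95
eef_pos: [0.5546, 0.0279, 0.1505]
tool_rot: [0.608, -0.361, 0.609, 0.361]
contact_force: [0.2, 0.5, 1.3]
gripper_width: 0.998
```

```bash
python3 - <<'E'
from h import *
w=cam("wrist","w16")
k=big(mask(w,(98,80,30),(115,255,255),(150,80,350,320)))
r=onplane_circle(w,k,.124); print(r[0],r[1])
goto((.5538,.028,.101),61.5)
E
```

```text
((0.5539422631263733, 0.0272795669734478), 0.06588170677423477) ((0.55280601978302, 0.02706146240234375), (0.06546437740325928, 0.11763066053390503), 61.37002944946289)
slide [ -1.4   0.  -50.4] turn [-0.      0.0005  0.002 ] t 20.0 F [-0.8 -0.9 -0.1] q7 0.8172287472652743
```

View pics/w16.png

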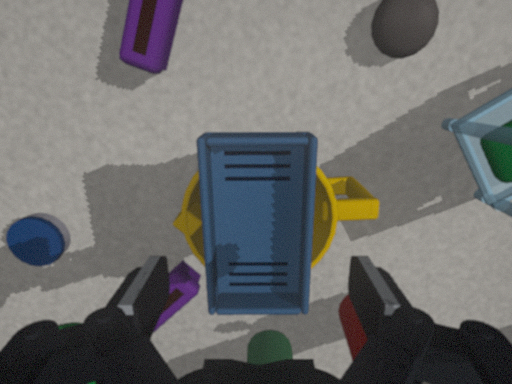

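Request:
drive_tool --slide '[[-1.5, -0.5, -20], [-1.5, -0.5, -35], [-1.5, -0.5, -45], [-1.5, -0.5, -49], [-1.5, -0.5, -49], [-1.5, -0.5, -49]]' --turn '[[0, 0, 0], [0, 0, 0], [0, 0, 0], [0, 0, 0], [0, 0, 0], [0, 0, 0]]' --gripper '[1, 1, 1, 1, 1, 1]'

```text
t: 20.6
eef_pos: [0.5543, 0.0276, 0.1032]
tool_rot: [0.609, -0.361, 0.607, 0.361]
contact_force: [0.4, -0.1, -0.6]
gripper_width: 0.999
```

Request:
drive_tool --slide '[[0, 0, 0], [0, 0, 0], [0, 0, 0], [0, 0, 0], [0, 0, 0], [0, 0, 0]]' --turn '[[0, 0, 0], [0, 0, 0], [0, 0, 0], [0, 0, 0], [0, 0, 0], [0, 0, 0]]' --gripper '[0.9, 0.85, 0.8, 0.75, 0.7, 0.65]' --squeeze 40

```text
t: 21.2
eef_pos: [0.5545, 0.0275, 0.1038]
tool_rot: [0.609, -0.361, 0.607, 0.36]
contact_force: [-1.6, -0.3, 6.0]
gripper_width: 0.758
```

```bash
python3 - <<'E'
from h import *
w=cam("wrist","w17");d=cam("side","d17");s=cam("scene")
cv2.imwrite("pics/c17.png",np.hstack([cv2.resize(d["color"][140:240,190:290],(400,400),interpolation=2),cv2.resize(s["color"][130:230,210:310],(400,400),interpolation=2)])[:,:,::-1])
goto((.5538,.028,.101),61.5)
E
```

```text
slide [-0.7  0.5 -2.8] turn [-0.      0.0023  0.0022] t 21.35 F [-1.7 -0.3  5.6] q7 0.7985247793435958
```

View pics/c17.png

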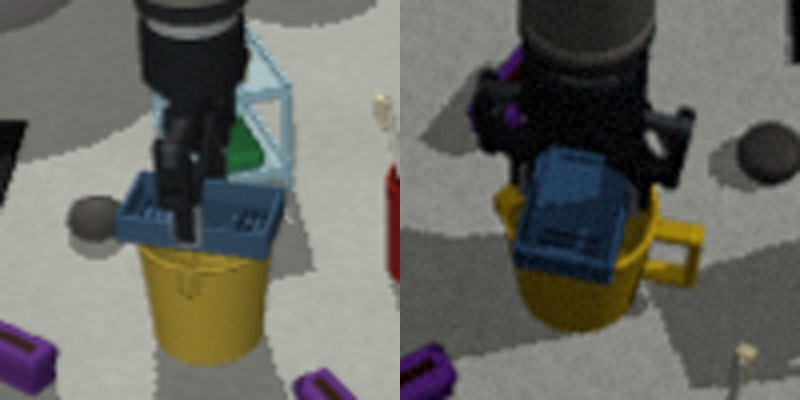

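View pics/w17.png

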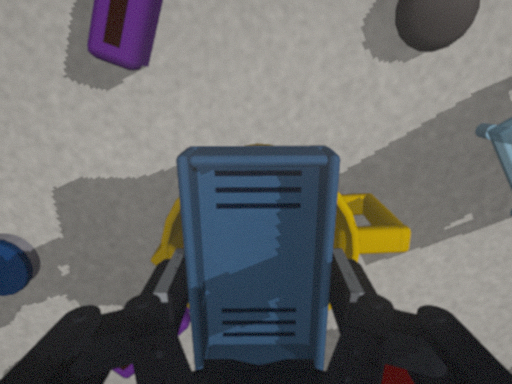

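Request:
drive_tool --slide '[[0, 0, 3], [0, 0, 10], [0, 0, 30], [0, 0, 70], [0, 0, 110], [-10, 20, 130], [-32, 60, 130], [-54, 100, 130], [-76, 140, 130], [-98, 180, 130]]' --turn '[[0, 0, 0], [0, 0, 0], [0, 0, 0], [0, 0, 0], [0, 0, -0.1], [0, 0, -0.22], [0, 0, -0.34], [0, 0, -0.46], [0, 0, -0.58], [0, 0, -0.7]]' --gripper '[0.6, 0.6, 0.6, 0.6, 0.6, 0.6, 0.6, 0.6, 0.6, 0.6]' --squeeze 70

```text
t: 22.35
eef_pos: [0.4551, 0.2087, 0.234]
tool_rot: [0.696, -0.129, 0.695, 0.128]
contact_force: [0.8, 0.7, -2.4]
gripper_width: 0.752
```

```bash
python3 - <<'E'
from h import *
goto((.3945,.3225,.2),-17.6); print(bot.get_obs()["gripper_width"])
E
```

```text
slide [-60.6 113.8 -34. ] turn [ 0.002   0.0012 -0.6731] t 22.35 F [ 0.8  0.7 -2.4] q7 -0.24383299017899782
0.7524313142463369
```

Request:
drive_tool --slide '[[-20, 35, 0], [-40, 70, -10], [-55, 100, -20], [-61, 114, -30], [-61, 114, -34], [-61, 114, -34], [-61, 114, -34], [-61, 114, -34]]' --turn '[[0, 0, -0.13], [0, 0, -0.26], [0, 0, -0.39], [0.001, 0.001, -0.52], [0.002, 0.001, -0.64], [0.002, 0.001, -0.673], [0.002, 0.001, -0.673], [0.002, 0.001, -0.673]]' --gripper '[0.6, 0.6, 0.6, 0.6, 0.6, 0.6, 0.6, 0.6]'

```text
t: 23.15
eef_pos: [0.3941, 0.3226, 0.2001]
tool_rot: [0.699, 0.108, 0.699, -0.108]
contact_force: [-0.5, 0.6, -2.6]
gripper_width: 0.749
```

```bash
python3 - <<'E'
from h import *
w=cam("wrist","w18");d=cam("side","d18");s=cam("scene","s18")
goto((.3945,.3225,.2),-17.6); print(bot.get_obs()["gripper_width"])
E
```

```text
slide [ 0.3 -0.1 -0.2] turn [-0.0001  0.0003 -0.0004] t 23.3 F [-0.1  0.1 -2.8] q7 -1.1802980193673809
0.7539774164154345
```

View pics/w18.png

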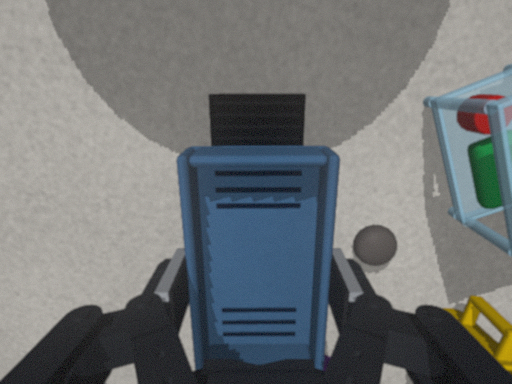

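View pics/d18.png

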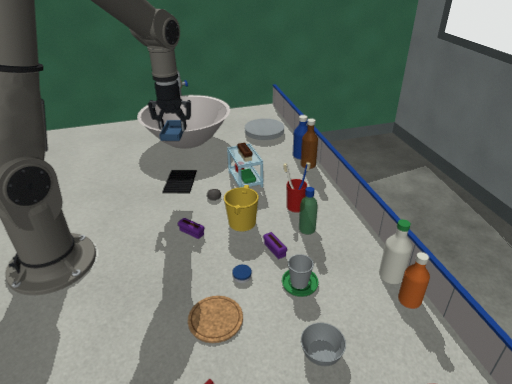

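```bash
python3 - <<'E'
from h import *
w=cam("wrist")
k=big(mask(w,(0,0,0),(180,255,50),(200,80,315,145)))
print(k.min(0),k.max(0))
m=k[(k[:,1]<np.median(k[:,1])) & (k[:,0]>212)&(k[:,0]<302)]
top=np.array([[x,k[k[:,0]==x][:,1].min()] for x in range(214,301)]); L=cv2.fitLine(top.astype(np.float32),1,0,.01,.01).ravel(); print("line",L)
y0=lambda x:L[3]+(x-L[2])*L[1]/L[0]
lx=np.median(k[(k[:,0]<230)&(k[:,1]>97)&(k[:,1]<104)][:,0]);rx=np.median(k[(k[:,0]>280)&(k[:,1]>97)&(k[:,1]<104)][:,0]);print(lx,rx)
P=onz(w,[(lx-.5,y0(lx)-.5),(rx+.5,y0(rx)-.5)],.005); print(P,np.linalg.norm(P[0]-P[1]))
v=P[1]-P[0]; a=np.degrees(np.arctan2(v[1],v[0])); print("matyaw",a+90)
u=np.array([np.cos(np.radians(a+90)),np.sin(np.radians(a+90))]); print("mat ctr wrist",P.mean(0)[:2]-u*.075)
z=bot.get_obs()["eef_pos"][2]-.0038+.024
D=onz(w,[(178,150),(339,150),(258.5,146)],z);v=D[1]-D[0];print("dish far",D,np.linalg.norm(v),np.degrees(np.arctan2(v[1],v[0]))+90, "ctr",D[2][:2]-u*.058)
cv2.imwrite("pics/c18.png",cv2.resize(w["color"][80:200,170:350],(800,533),interpolation=2)[:,:,::-1])
E
```

```text
[210.  95.] [303. 144.]
line [  1.    0.  264.2  95. ]
210.0 303.0
[[0.36803754 0.40837876 0.005     ]
 [0.46011666 0.37917368 0.005     ]] 0.09659969435797047
matyaw 72.40233978950066
mat ctr wrist [0.39140228 0.32228599]
dish far [[0.38072691 0.38834625 0.220341  ]
 [0.44185932 0.36894865 0.220341  ]
 [0.41178092 0.3801943  0.220341  ]] 0.06413609755979358 72.39552270468491 ctr [0.39424572 0.32490853]
```

View pics/c18.png

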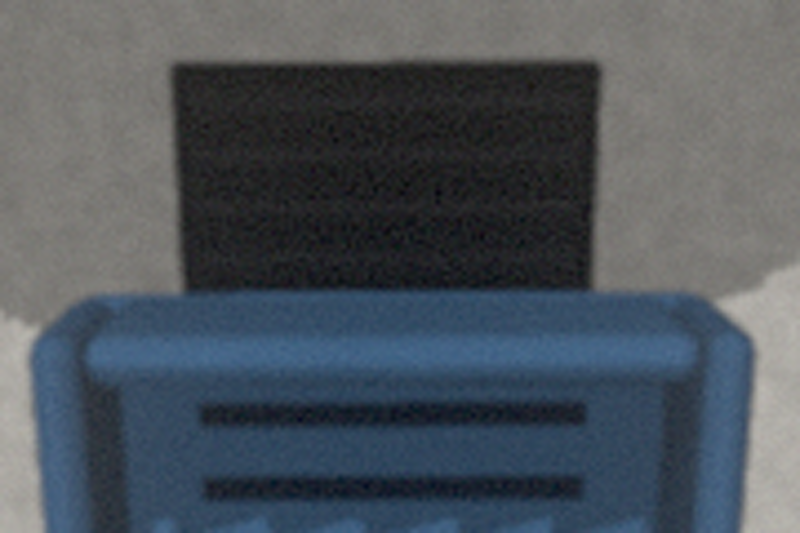

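```bash
python3 - <<'E'
from h import *
w=cam("wrist")
a=np.radians(72.4);u=np.array([np.cos(a),np.sin(a)]);n=np.array([u[1],-u[0]])
z=bot.get_obs()["eef_pos"][2]-.0038
A=onz(w,[(258.5,146)],z)[0,:2]-u*.058;B=onz(w,[(258.5,153.5)],z+.024)[0,:2]-u*.058
M=onz(w,[(257.1,94.4)],.005)[0,:2]-u*.075
print(A,B,M,"rel along,across",(M-A)@u,(M-A)@n,(M-B)@u,(M-B)@n, bot.get_obs()["eef_pos"])
E
```

```text
[0.39294296 0.32071269] [0.39334752 0.32203717] [0.39204117 0.32223174] rel along,across 0.0011752643185320133 -0.0013188897931223549 -0.00020953876945642563 -0.0013040295687466892 [0.39424653 0.32256817 0.20012608]
```

Request:
drive_tool --slide '[[-1, 0, -30], [-1, 0, -70], [-1, 0, -110], [-1, 0, -145], [-1, 0, -165], [-1, 0, -175], [-1, 0, -182], [-1, 0, -186], [-1, 0, -186], [-1, 0, -186]]' --turn '[[0, 0, 0], [0, 0, 0], [0, 0, 0], [0, 0, 0], [0, 0, 0], [0, 0, 0], [0, 0, 0], [0, 0, 0], [0, 0, 0], [0, 0, 0]]' --gripper '[0.6, 0.6, 0.6, 0.6, 0.6, 0.6, 0.6, 0.6, 0.6, 0.6]'

```text
t: 24.4
eef_pos: [0.3938, 0.323, 0.0149]
tool_rot: [0.699, 0.109, 0.698, -0.108]
contact_force: [-1.1, -0.4, -3.1]
gripper_width: 0.751
```

```bash
python3 - <<'E'
from h import *
w=cam("wrist","w19");d=cam("side");s=cam("scene")
cv2.imwrite("pics/c19.png",np.hstack([cv2.resize(d["color"][130:210,130:210],(400,400),interpolation=2),cv2.resize(s["color"][90:170,290:370],(400,400),interpolation=2)])[:,:,::-1])
goto((.3935,.3227,.0088),-17.6)
E
```

```text
slide [-0.2 -0.2 -6. ] turn [-0.001   0.0012 -0.    ] t 24.55 F [ 0.7  0.2 -3.1] q7 -1.2763294068567492
```

View pics/c19.png

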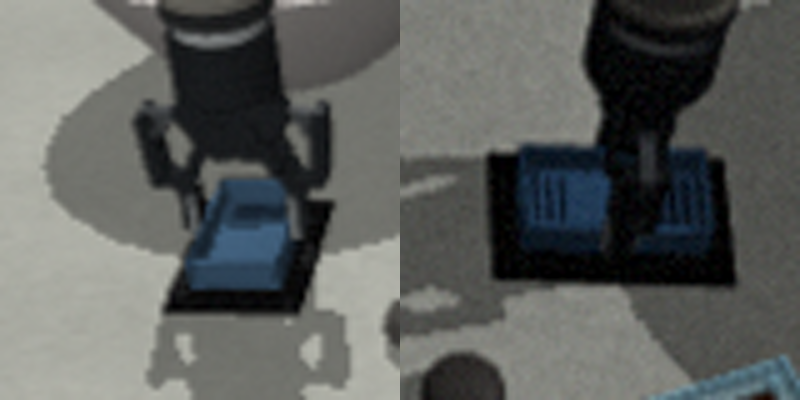

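View pics/w19.png

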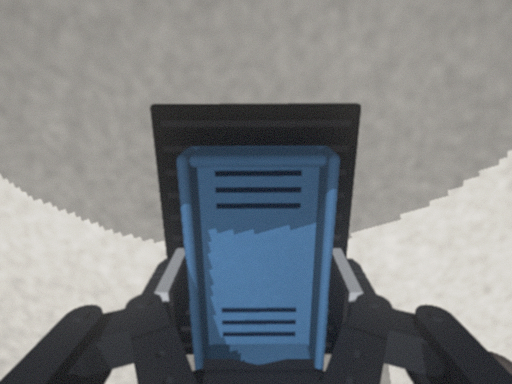

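```bash
python3 - <<'E'
from h import *
w=cam("wrist")
a=np.radians(72.4);u=np.array([np.cos(a),np.sin(a)]);n=np.array([u[1],-u[0]])
z=bot.get_obs()["eef_pos"][2]-.0038
A=onz(w,[(258.5,146)],z)[0,:2]-u*.058;B=onz(w,[(258.5,153)],z+.024)[0,:2]-u*.058
M=onz(w,[(255.5,103.5)],.005)[0,:2]-u*.075
print(z,A,B,M,"rel",(M-A)@u,(M-A)@n,(M-B)@u,(M-B)@n)
cv2.imwrite("pics/c20.png",cv2.resize(w["color"][90:180,140:370],(800,313),interpolation=2)[:,:,::-1])
E
```

```text
0.010862637868318504 [0.39234843 0.32103354] [0.39278938 0.32252513] [0.39163507 0.32342705] rel 0.002065770532703478 -0.0014036933107691753 0.0005106628928325593 -0.0013729916296958303
```

View pics/c20.png

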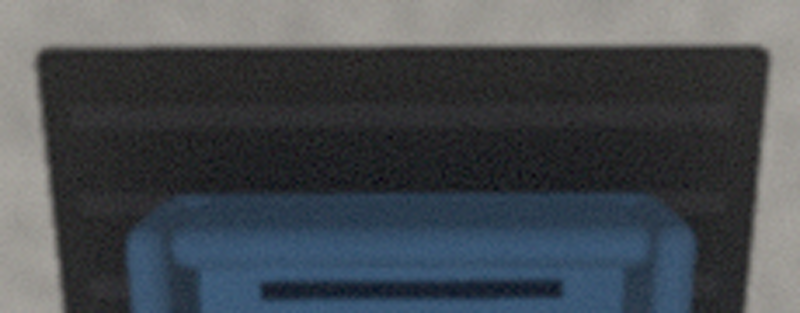

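Request:
drive_tool --slide '[[-1, 1.3, -2], [-1, 1.3, -4], [-1, 1.3, -5], [-1, 1.3, -6], [-1, 1.3, -6]]' --turn '[[0, 0, 0], [0, 0, 0], [0, 0, 0], [0, 0, 0], [0, 0, 0]]' --gripper '[0.6, 0.6, 0.6, 0.6, 0.6]'

```text
t: 25.1
eef_pos: [0.3924, 0.3241, 0.0089]
tool_rot: [0.699, 0.108, 0.698, -0.108]
contact_force: [-2.5, -1.6, 2.1]
gripper_width: 0.753
```

Request:
drive_tool --slide '[[0, 0, -1], [0, 0, -1], [0, 0, -1]]' --turn '[[0, 0, 0], [0, 0, 0], [0, 0, 0]]' --gripper '[0.6, 0.6, 0.6]'

```text
t: 25.4
eef_pos: [0.3925, 0.3241, 0.0088]
tool_rot: [0.699, 0.108, 0.698, -0.108]
contact_force: [-3.5, -3.4, 12.8]
gripper_width: 0.752
```

Contact at the predicted height; release gently and rise.

Request:
drive_tool --slide '[[0, 0, 0.5], [0, 0, 0.5], [0, 0, 0.5], [0, 0, 0.5], [0, 0, 10], [0, 0, 40], [0, 0, 90], [0, 0, 140], [0, 0, 180], [0, 0, 180]]' --turn '[[0, 0, 0], [0, 0, 0], [0, 0, 0], [0, 0, 0], [0, 0, 0], [0, 0, 0], [0, 0, 0], [0, 0, 0], [0, 0, 0], [0, 0, 0]]' --gripper '[0.76, 0.85, 0.95, 1, 1, 1, 1, 1, 1, 1]'

```text
t: 26.4
eef_pos: [0.3951, 0.3268, 0.1953]
tool_rot: [0.702, 0.112, 0.696, -0.105]
contact_force: [0.5, 0.7, 0.1]
gripper_width: 0.999
```

```bash
python3 - <<'E'
from h import *
w=cam("wrist","w21");d=cam("side","d21");s=cam("scene","s21")
k=big(mask(w,(0,0,0),(180,255,45),(100,60,400,330)))
r=onplane_circle(w,k,.005); print("mat",r[1])
k=big(mask(w,(98,80,30),(118,255,255),(100,60,400,330)))
r=onplane_circle(w,k,.029); print("dish",r[1])
goto((.3935,.3227,.2),-17.6)
E
```

```text
mat ((0.39173147082328796, 0.32381749153137207), (0.1472082883119583, 0.09802651405334473), 72.30021667480469)
dish ((0.3918260633945465, 0.32431018352508545), (0.11830996721982956, 0.0682591125369072), 72.33209991455078)
slide [ 1.3 -1.  11.2] turn [-0.0001  0.0013 -0.0002] t 26.55 F [-0.9 -0.1  0.2] q7 -1.1926621212284791
```

View pics/w21.png

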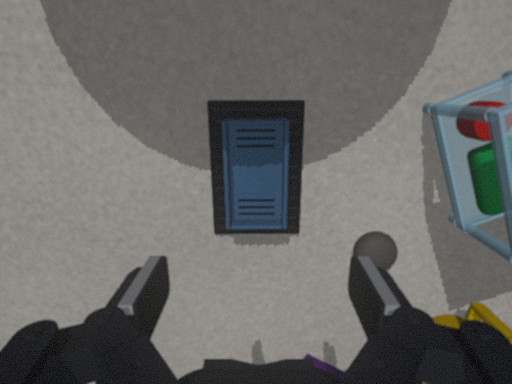

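View pics/s21.png

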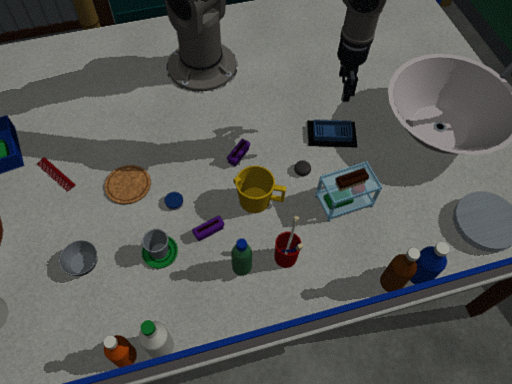

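```bash
python3 - <<'E'
from h import *
for n in("scene","side"):
    c=cam(n); roi=(300,112,365,155) if n=="scene" else (150,160,205,202)
    c0=c["color"][roi[1]:roi[3],roi[0]:roi[2]]
    cv2.imwrite(f"pics/e_{n}.png",cv2.resize(c0,None,fx=8,fy=8,interpolation=2)[:,:,::-1])
    k=big(mask(c,(0,0,0),(180,255,45),roi)); print(n,onplane_circle(c,k,.005)[1])
    k=big(mask(c,(98,80,46),(118,255,255),roi)); print(n,onplane_circle(c,k,.029)[1])
    a=np.radians(72.4);u=np.array([np.cos(a),np.sin(a)]);v=np.array([-u[1],u[0]])
    ctr=np.array([.397,.3233]) if n=="scene" else np.array([.3925,.3205])
    print(((proj(c,[np.r_[ctr+u*.058*i+v*.033*j,.029] for i,j in((1,1),(1,-1),(-1,-1),(-1,1))])-roi[:2])*8).round().tolist())
E
```

```text
scene ((0.39681512117385864, 0.32341617345809937), (0.15011946856975555, 0.10086827725172043), 72.23041534423828)
scene ((0.3971574306488037, 0.31814539432525635), (0.104119211435318, 0.06390578299760818), 69.9826431274414)
[[406.0, 68.0], [420.0, 205.0], [112.0, 195.0], [106.0, 58.0]]
side ((0.39330485463142395, 0.32067403197288513), (0.14933845400810242, 0.09576728194952011), 72.17613220214844)
side ((0.3892964720726013, 0.3064841032028198), (0.14120571315288544, 0.07234975695610046), 73.5274887084961)
[[190.0, 53.0], [329.0, 55.0], [281.0, 191.0], [132.0, 189.0]]
```

View pics/e_scene.png

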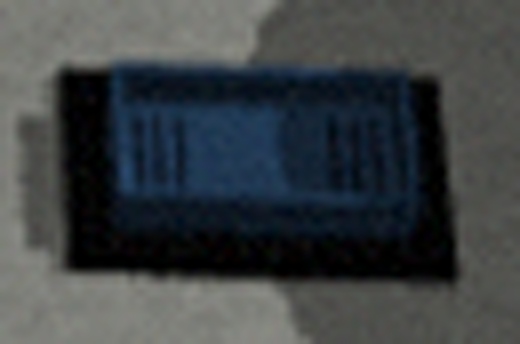

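View pics/e_side.png

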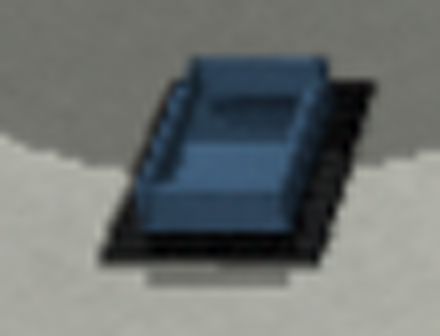

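```bash
python3 - <<'E'
from h import *
goto((.565,.05,.33),-29)
E
```

```text
slide [ 173.3 -273.3  142.5] turn [ 0.0015 -0.0009 -0.1994] t 26.65 F [ 0.1 -0.6  0. ] q7 -1.1926165247999816
```

Request:
drive_tool --slide '[[5, -10, 40], [25, -40, 80], [50, -80, 120], [75, -120, 142], [100, -160, 142], [125, -200, 142], [150, -240, 142], [173, -273, 142], [173, -273, 142], [173, -273, 142]]' --turn '[[0, 0, 0], [0, 0, 0], [0, 0, -0.05], [0, 0, -0.1], [0, 0, -0.15], [0.001, 0, -0.2], [0.001, 0, -0.2], [0.001, 0, -0.2], [0.001, 0, -0.2], [0.001, 0, -0.2]]' --gripper '[1, 1, 1, 1, 1, 1, 1, 1, 1, 1]'

```text
t: 27.65
eef_pos: [0.5645, 0.0493, 0.3276]
tool_rot: [0.683, 0.177, 0.686, -0.179]
contact_force: [-0.7, 0.4, -0.6]
gripper_width: 1.002
```

Request:
drive_tool --slide '[[0, 0, 0], [0, 0, 0]]' --turn '[[0, 0, 0], [0, 0, 0]]' --gripper '[1, 1]'

```text
t: 27.85
eef_pos: [0.5636, 0.0508, 0.3268]
tool_rot: [0.682, 0.176, 0.687, -0.178]
contact_force: [-0.1, -0.2, 0.1]
gripper_width: 1.0
```

```bash
python3 - <<'E'
from h import *
w=cam("wrist","w22")
Y=((20,100,40),(35,255,255))
k=big(mask(w,*Y,(150,60,400,330)))
print(k.min(0),k.max(0))
cv2.imwrite("pics/c22.png",cv2.resize(w["color"][70:250,170:350],(600,600),interpolation=2)[:,:,::-1])
goto((.565,.05,.33),-29)
E
```

```text
[221. 104.] [306. 221.]
slide [ 1.2 -0.7  2.8] turn [ 0.0008 -0.0054  0.0008] t 27.9 F [-0.5  0.8 -0.4] q7 -0.700053824678923
```

View pics/c22.png

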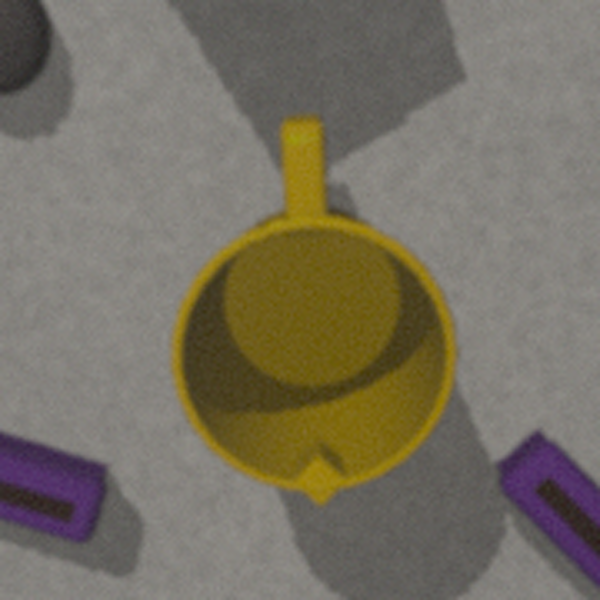

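View pics/w22.png

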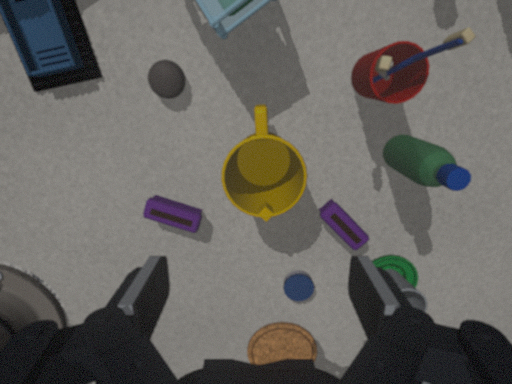

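```bash
python3 - <<'E'
from h import *
w=cam("wrist")
f=lambda x,y:(x*.3+170,y*.3+70)
P=onz(w,[f(315,352.5),f(174,352),f(456,352),f(315,213),f(315,492)],.1);print(P,np.linalg.norm(P[1]-P[2]),np.linalg.norm(P[3]-P[4]))
H=onz(w,[f(302.5,119),f(304,140)],.09);print(H)
v=H[0]-P[0];print("dir",np.degrees(np.arctan2(v[1],v[0])),np.linalg.norm(v[:2]))
s=onz(w,[f(321,505)],.1)[0]-P[0];print("spout",np.degrees(np.arctan2(s[1],s[0]))+180)
E
```

```text
[[ 0.55794187  0.02801349  0.1       ]
 [ 0.51272353  0.05329488  0.1       ]
 [ 0.60327356  0.00308924  0.1       ]
 [ 0.58237112  0.07263146  0.1       ]
 [ 0.53117164 -0.02087023  0.1       ]] 0.1035370181591112 0.10660184577391986
[[0.59363632 0.10203169 0.09      ]
 [0.59065057 0.09553548 0.09      ]]
dir 64.25482721811005 0.08217534417174405
spout 63.462535139391335
```

```bash
python3 - <<'E'
from h import *
goto((.5917,.0977,.13),-26)
E
```

```text
slide [  27.8   47.2 -197.4] turn [ 0.001  -0.0048  0.0535] t 27.95 F [-0.3 -0.3 -0.7] q7 -0.7000018000076295
```

Request:
drive_tool --slide '[[15, 25, -10], [28, 47, -40], [28, 47, -80], [28, 47, -120], [28, 47, -160], [28, 47, -187], [28, 47, -187], [28, 47, -187]]' --turn '[[0, -0.002, 0.02], [0.001, -0.005, 0.053], [0.001, -0.005, 0.053], [0.001, -0.005, 0.053], [0.001, -0.005, 0.053], [0.001, -0.005, 0.053], [0.001, -0.005, 0.053], [0.001, -0.005, 0.053]]' --gripper '[0.7, 0.7, 0.7, 0.7, 0.7, 0.7, 0.7, 0.7]'

```text
t: 28.75
eef_pos: [0.5921, 0.0981, 0.1411]
tool_rot: [0.689, 0.159, 0.689, -0.159]
contact_force: [0.6, -0.1, 1.0]
gripper_width: 0.698
```

```bash
python3 - <<'E'
from h import *
w=cam("wrist","w23");d=cam("side");s=cam("scene")
cv2.imwrite("pics/c23.png",np.hstack([cv2.resize(d["color"][130:250,190:310],(400,400),interpolation=2),cv2.resize(s["color"][120:240,200:320],(400,400),interpolation=2)])[:,:,::-1])
goto((.5917,.0977,.055),-26)
E
```

```text
slide [ -1.7  -0.3 -87.7] turn [-0.001   0.0038  0.0003] t 28.9 F [-0.6  0.  -0.5] q7 -0.7248291014725822
```

View pics/c23.png

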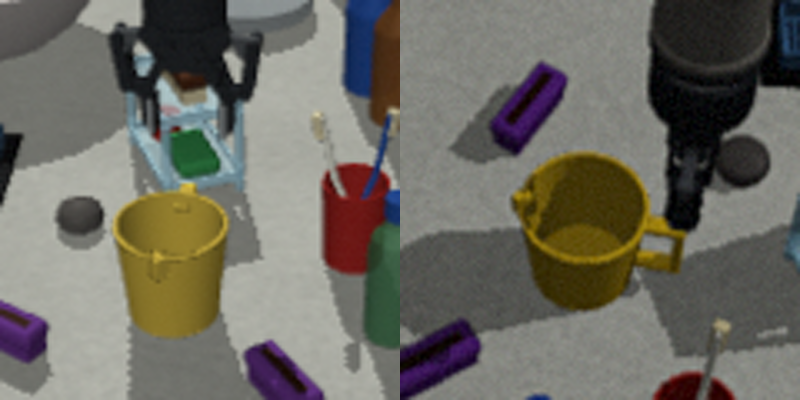

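View pics/w23.png

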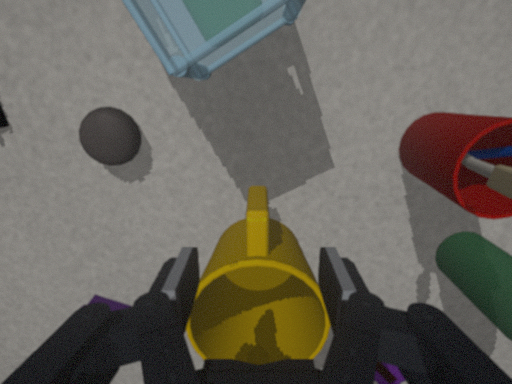

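```bash
python3 - <<'E'
from h import *
w=cam("wrist")
print(proj(w,[(.5917,.0977,.09),(.5936,.102,.09)]))
P=onz(w,[(257.5,187),(257.5,186)],.09);print(P)
# rim
Q=onz(w,[(188,312),(330,312),(258,259)],.1);print(Q)
for n,px in(("scene",None),("side",None)):
    c=cam(n); print(n,proj(c,[(.5917,.0977,.09),(.5575,.0275,.1)]))
goto((.5917,.0977,.055),-26)
E
```

```text
[[257.12268638 216.25337706]
 [256.84619387 209.82220484]]
[[0.60109775 0.11630875 0.09      ]
 [0.60140098 0.11692798 0.09      ]]
[[0.51623682 0.05651915 0.1       ]
 [0.60783575 0.01147229 0.1       ]
 [0.58032236 0.07312438 0.1       ]]
scene [[283.27067299 187.36555603]
 [254.4019476  180.7716784 ]]
side [[246.64099534 184.97143575]
 [241.13709635 196.2969531 ]]
slide [ -1.   -0.  -86.9] turn [-0.0006  0.0025  0.0004] t 29.05 F [-0.3  0.6  0. ] q7 -0.7248319012111194
```

Request:
drive_tool --slide '[[-1, 0, -25], [-1, 0, -50], [-1, 0, -70], [-1, 0, -82], [-1, 0, -86], [-1, 0, -86], [-1, 0, -86]]' --turn '[[0, 0.002, 0], [0, 0.002, 0], [0, 0.002, 0], [0, 0.002, 0], [0, 0.002, 0], [0, 0.002, 0], [0, 0.002, 0]]' --gripper '[0.7, 0.7, 0.7, 0.7, 0.7, 0.7, 0.7]'

```text
t: 29.75
eef_pos: [0.5926, 0.0979, 0.0569]
tool_rot: [0.69, 0.16, 0.688, -0.159]
contact_force: [-0.5, 0.2, 0.4]
gripper_width: 0.699
```

```bash
python3 - <<'E'
from h import *
w=cam("wrist","w24");d=cam("side");s=cam("scene")
cv2.imwrite("pics/c24.png",np.hstack([cv2.resize(w["color"],(400,400)),cv2.resize(s["color"][120:240,200:320],(400,400),interpolation=2)])[:,:,::-1])
goto((.5917,.0977,.055),-26)
E
```

```text
slide [-0.7 -0.2 -1.9] turn [-0.0011  0.0022  0.0005] t 29.9 F [ 0.1  0.1 -0.5] q7 -0.7283198487837973
```

View pics/c24.png

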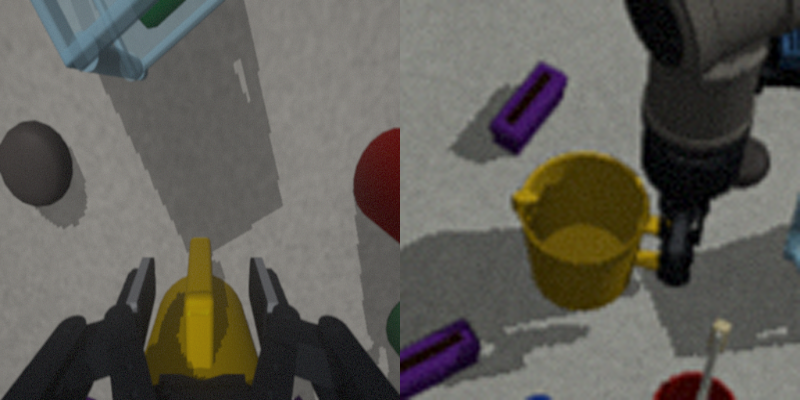

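Centred on the strap. Close gently.

Request:
drive_tool --slide '[[0, 0, 0], [0, 0, 0], [0, 0, 0], [0, 0, 0], [0, 0, 0], [0, 0, 0], [0, 0, 0], [0, 0, 0], [0, 0, 0]]' --turn '[[0, 0, 0], [0, 0, 0], [0, 0, 0], [0, 0, 0], [0, 0, 0], [0, 0, 0], [0, 0, 0], [0, 0, 0], [0, 0, 0]]' --gripper '[0.5, 0.4, 0.3, 0.25, 0.2, 0.15, 0.1, 0.05, 0.05]' --squeeze 30

```text
t: 30.8
eef_pos: [0.5923, 0.0979, 0.0569]
tool_rot: [0.69, 0.16, 0.688, -0.159]
contact_force: [-0.8, -0.7, 0.8]
gripper_width: 0.182
```

Request:
drive_tool --slide '[[0, 0, 0], [0, 0, 0], [0, 0, 0]]' --turn '[[0, 0, 0], [0, 0, 0], [0, 0, 0]]' --gripper '[0, 0, 0]' --squeeze 90

```text
t: 31.1
eef_pos: [0.5925, 0.0981, 0.057]
tool_rot: [0.69, 0.16, 0.688, -0.159]
contact_force: [-0.2, 0.6, 2.4]
gripper_width: 0.175
```

```bash
python3 - <<'E'
from h import *
w=cam("wrist","w25");d=cam("side");s=cam("scene")
cv2.imwrite("pics/c25.png",np.hstack([cv2.resize(w["color"],(400,400)),cv2.resize(s["color"][120:240,200:320],(400,400),interpolation=2)])[:,:,::-1])
goto((.5917,.0977,.055),-26);print(bot.get_obs()["eef_pos"],bot.get_obs()["gripper_width"])
E
```

```text
slide [-0.8 -0.4 -2. ] turn [-0.0013  0.0024  0.0004] t 31.25 F [0.3 0.4 2.3] q7 -0.728323416438492
[0.5925223  0.09806444 0.05700581] 0.1714677918039894
```

View pics/c25.png

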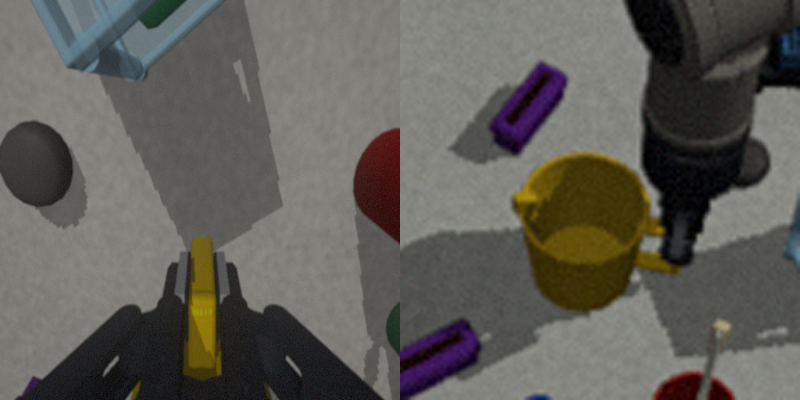

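Request:
drive_tool --slide '[[0, 0, 4], [0, 0, 12], [0, 0, 30], [0, 0, 55], [0, 0, 80], [-8, -18, 90], [-21, -50, 90], [-36, -85, 90], [-52, -122, 90], [-68, -160, 90]]' --turn '[[0, 0, 0], [0, 0, 0], [0, 0, 0], [0, 0, 0], [0, 0, 0], [0, 0, 0], [0, 0, 0], [0, 0, 0], [0, 0, 0], [0, 0, 0]]' --gripper '[0, 0, 0, 0, 0, 0, 0, 0, 0, 0]'

```text
t: 32.25
eef_pos: [0.5227, -0.0642, 0.1469]
tool_rot: [0.689, 0.16, 0.688, -0.159]
contact_force: [1.2, -0.5, -0.4]
gripper_width: 0.174
```

```bash
python3 - <<'E'
from h import *
d=cam("side");s=cam("scene")
cv2.imwrite("pics/c26.png",np.hstack([cv2.resize(d["color"][100:300,150:350],(400,400)),cv2.resize(s["color"][60:260,120:320],(400,400),interpolation=2)])[:,:,::-1])
goto((.4477,-.2411,.14),-26);print(bot.get_obs()["gripper_width"])
E
```

```text
slide [ -72.8 -171.4   -6.7] turn [ 0.0021 -0.0009  0.0104] t 32.35 F [ 0.5  0.1 -1.1] q7 -0.438044896994813
0.16881950611980412
```

View pics/c26.png

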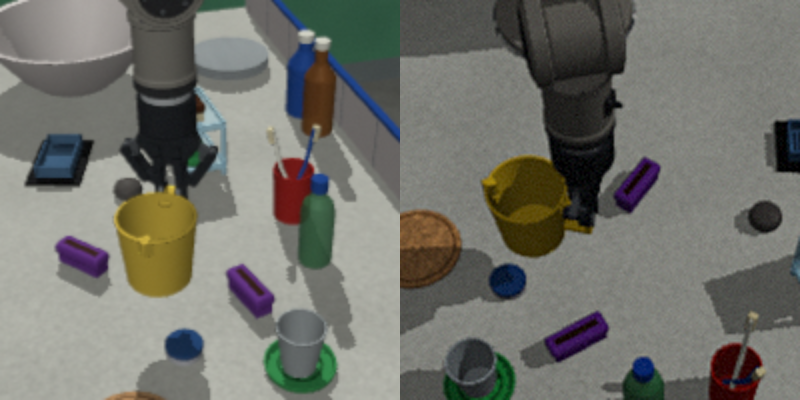

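Request:
drive_tool --slide '[[-16, -38, 0], [-32, -76, 0], [-48, -114, 0], [-64, -150, 0], [-73, -171, 0], [-73, -171, 0], [-73, -171, -20], [-73, -171, -40], [-73, -171, -40], [-73, -171, -40]]' --turn '[[0, 0, 0], [0, 0, 0], [0, 0, 0], [0, 0, 0], [0, 0, 0], [0, 0, 0], [0, 0, 0], [0, 0, 0], [0, 0, 0], [0, 0, 0]]' --gripper '[0, 0, 0, 0, 0, 0, 0, 0, 0, 0]'

```text
t: 33.35
eef_pos: [0.4472, -0.2403, 0.1067]
tool_rot: [0.688, 0.162, 0.689, -0.163]
contact_force: [0.6, -0.3, -0.8]
gripper_width: 0.169
```

```bash
python3 - <<'E'
from h import *
d=cam("side","d27");s=cam("scene","s27")
cv2.imwrite("pics/c27.png",np.hstack([cv2.resize(d["color"][240:360,160:280],(400,400),interpolation=2),cv2.resize(s["color"][120:240,80:200],(400,400),interpolation=2)])[:,:,::-1])
goto((.4477,-.2411,.065),-26);print(bot.get_obs()["gripper_width"],bot.get_obs()["eef_pos"])
E
```

```text
slide [ -0.4  -0.4 -42.5] turn [0.0025 0.0003 0.0101] t 33.45 F [ 0.6 -0.3 -1.1] q7 -0.04594202398758581
0.17062878129584302 [ 0.44810165 -0.24074702  0.10754784]
```

View pics/c27.png

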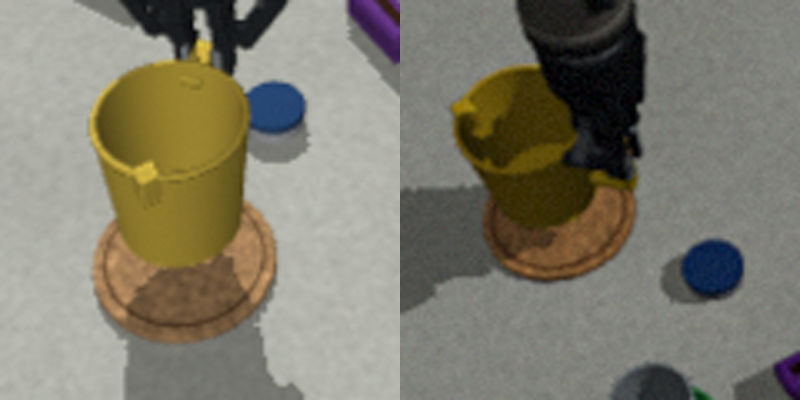

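```bash
python3 - <<'E'
from h import *
d=cam("side");s=cam("scene")
z=bot.get_obs()["eef_pos"][2]-.057
def edges(c,ctr,zz,r,roi):
    th=np.linspace(0,2*np.pi,200)
    p=proj(c,np.c_[ctr[0]+r*np.cos(th),ctr[1]+r*np.sin(th),np.full(200,zz)]); return (p-roi)/.3
k=big(mask(d,(20,100,40),(35,255,255),(160,240,250,330)))
for nm,ctr in(("exp",(.4127-.002,-.312-.002)),):
    e=edges(d,ctr,z+.1,.052,np.array([160,240])); print(e.min(0),e.max(0))
    e=edges(d,ctr,z,.043,np.array([160,240])); print(e.min(0),e.max(0))
    e=edges(d,ctr,.008,.066,np.array([160,240])); print("triv",e.min(0),e.max(0))
P=onz(d,[(160+170.5*.3,240+123*.3)],z+.1);print(P)
E
```

```text
[88.06727721 60.52924364] [248.24802389 179.22833398]
[117.51751646 170.58102273] [241.74099233 270.5997612 ]
triv [ 90.88731872 185.53566521] [276.84468942 340.08286629]
[[ 0.41109393 -0.31965359  0.15060376]]
```

Request:
drive_tool --slide '[[-0.5, 0, -10], [-0.5, 0, -20], [-0.5, 0, -28], [-0.5, 0, -34], [-0.5, 0, -38], [-0.5, 0, -40], [-0.5, 0, -40], [-0.5, 0, -40]]' --turn '[[0, 0, 0], [0, 0, 0], [0, 0, 0], [0, 0, 0], [0, 0, 0], [0, 0, 0], [0, 0, 0], [0, 0, 0]]' --gripper '[0, 0, 0, 0, 0, 0, 0, 0]'

```text
t: 34.35
eef_pos: [0.4478, -0.2409, 0.0678]
tool_rot: [0.689, 0.162, 0.688, -0.163]
contact_force: [0.0, -0.3, -0.9]
gripper_width: 0.17
```

Request:
drive_tool --slide '[[0, 0, -1], [0, 0, -2], [0, 0, -2], [0, 0, -2]]' --turn '[[0, 0, 0], [0, 0, 0], [0, 0, 0], [0, 0, 0]]' --gripper '[0, 0, 0, 0]'

```text
t: 34.75
eef_pos: [0.4478, -0.241, 0.0658]
tool_rot: [0.689, 0.162, 0.688, -0.163]
contact_force: [0.2, -0.0, -1.6]
gripper_width: 0.175
```

Request:
drive_tool --slide '[[0, 0, -1], [0, 0, -1], [0, 0, -1]]' --turn '[[0, 0, 0], [0, 0, 0], [0, 0, 0]]' --gripper '[0, 0, 0]'

```text
t: 35.05
eef_pos: [0.448, -0.241, 0.0649]
tool_rot: [0.689, 0.162, 0.687, -0.163]
contact_force: [-0.2, 0.8, 0.2]
gripper_width: 0.166
```

```bash
python3 - <<'E'
from h import *
d=cam("side");s=cam("scene")
cv2.imwrite("pics/c28.png",np.hstack([cv2.resize(d["color"][240:360,160:280],(400,400),interpolation=2),cv2.resize(s["color"][120:240,80:200],(400,400),interpolation=2)])[:,:,::-1])
goto((.4477,-.2411,.065),-26)
E
```

```text
slide [-0.3 -0.1  0.1] turn [0.0029 0.0014 0.0103] t 35.15 F [-0.1  0.8 -0.7] q7 -0.036610105042056765
```

View pics/c28.png

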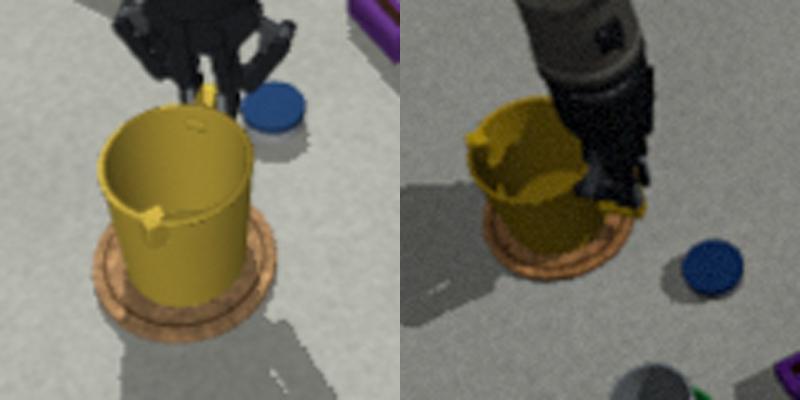

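Request:
drive_tool --slide '[[0, 0, -1], [0, 0, -1], [0, 0, -1]]' --turn '[[0, 0, 0], [0, 0, 0], [0, 0, 0]]' --gripper '[0, 0, 0]'

```text
t: 35.45
eef_pos: [0.4483, -0.2408, 0.0647]
tool_rot: [0.689, 0.162, 0.687, -0.163]
contact_force: [-1.7, 2.9, 8.6]
gripper_width: 0.175
```

```bash
python3 - <<'E'
from h import *
o=bot.get_obs();print(o["eef_pos"],o["contact_force"],o["torque"])
d=cam("side")
z=.008
th=np.linspace(0,2*np.pi,200)
for ctr in((.4107,-.314),):
  for zz,r in((z+.1,.052),(z,.043),(.008,.066)):
    p=(proj(d,np.c_[ctr[0]+r*np.cos(th),ctr[1]+r*np.sin(th),np.full(200,zz)])-[160,240])/.3;print(p.min(0),p.max(0))
E
```

```text
[ 0.44834943 -0.24078984  0.06465009] [-1.72366069  2.87683175  8.59754388] [ 0.34358198  0.54191401 -0.04302384]
[ 95.29088908 104.80983029] [251.09517502 224.69855868]
[123.5437956  209.95982645] [244.58487133 310.45141887]
[ 90.88731872 185.53566521] [276.84468942 340.08286629]
```

Request:
drive_tool --slide '[[0, 0, 0.7], [0, 0, 0.7], [0, 0, 0.7], [0, 0, 0.7], [0, 0, 0.7], [0, 0, 0.7]]' --turn '[[0, 0, 0], [0, 0, 0], [0, 0, 0], [0, 0, 0], [0, 0, 0], [0, 0, 0]]' --gripper '[0.1, 0.2, 0.25, 0.35, 0.5, 0.6]' --squeeze 30

```text
t: 36.1
eef_pos: [0.4483, -0.2408, 0.0653]
tool_rot: [0.689, 0.162, 0.687, -0.163]
contact_force: [0.0, 0.2, 0.2]
gripper_width: 0.596
```

Request:
drive_tool --slide '[[0, 0, 20], [0, 0, 60], [0, 0, 100], [0, 0, 140], [0, 0, 180], [0, 0, 220], [0, 0, 240], [0, 0, 240], [0, 0, 240]]' --turn '[[0, 0, 0], [0, 0, 0], [0, 0, 0], [0, 0, 0], [0, 0, 0], [0, 0, 0], [0, 0, 0], [0, 0, 0], [0, 0, 0]]' --gripper '[0.6, 0.6, 0.6, 0.6, 0.6, 0.6, 0.6, 0.6, 0.6]'

```text
t: 37.0
eef_pos: [0.4481, -0.2407, 0.3051]
tool_rot: [0.689, 0.162, 0.687, -0.163]
contact_force: [0.0, 0.4, -0.2]
gripper_width: 0.602
```

```bash
python3 - <<'E'
from h import *
w=cam("wrist","w29");d=cam("side","d29");s=cam("scene","s29")
cv2.imwrite("pics/c29.png",np.hstack([cv2.resize(d["color"][240:360,160:280],(400,400),interpolation=2),cv2.resize(s["color"][120:240,80:200],(400,400),interpolation=2)])[:,:,::-1])
goto((.4127,-.312,.33),-26)
E
```

```text
slide [-34.8 -71.5  26.3] turn [ 0.0017 -0.0009  0.01  ] t 37.15 F [ 0.7 -0.2 -0.3] q7 -0.07736299676853299
```

View pics/c29.png

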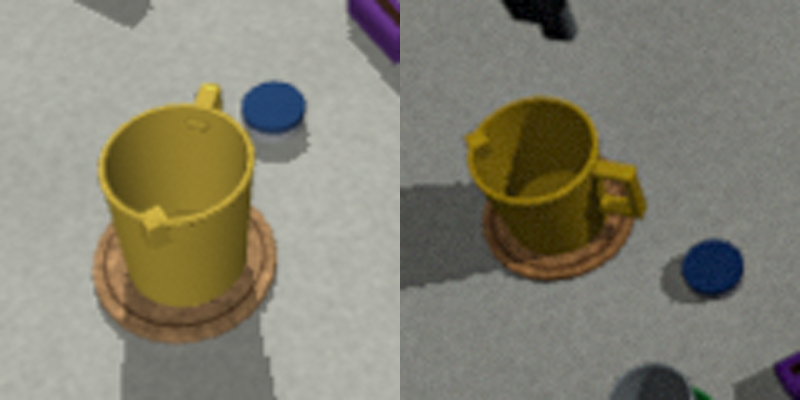

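View pics/w29.png

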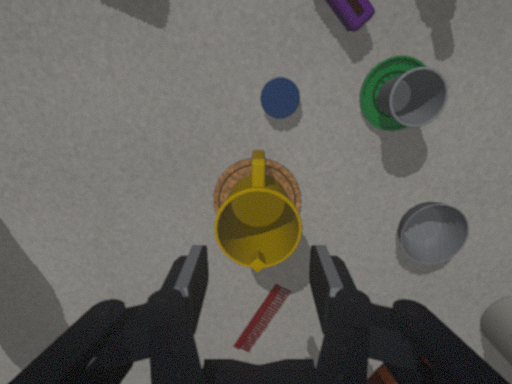

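```bash
python3 - <<'E'
from h import *
w=cam("wrist");d=cam("side");s=cam("scene")
def fitc(P):
    P=P[:,:2];A=np.c_[2*P,np.ones(len(P))];x=np.linalg.lstsq(A,(P**2).sum(1),rcond=None)[0];return x[:2].round(4),round(2*np.sqrt(x[2]+x[:2]@x[:2]),4)
# wrist: trivet contour top part
m=mask(w,(5,60,50),(24,255,255),(205,150,310,275)); k=big(m)
t=k[(k[:,1]<195)&((k[:,0]<248)|(k[:,0]>272))]; print("triv w",fitc(onz(w,t,.008)))
j=k[(k[:,1]>222)&((k[:,0]<245)|(k[:,0]>272))]; print("jug rim w",fitc(onz(w,j,.108)))
# side: jug rim upper arc, trivet lower arc
k=big(mask(d,(5,60,50),(35,255,255),(180,255,260,350)))
f=lambda k:(k-[160,240])/.3
q=f(k)
t=k[q[:,1]>260]; print("triv d",fitc(onz(d,t,.008)))
j=k[(q[:,1]<165)&(q[:,1]>100)&((q[:,0]<185)|(q[:,0]>232))]; print("jug d",fitc(onz(d,j,.108)))
ku=big(mask(d,(22,100,40),(35,255,255),(180,255,260,350))); q=f(ku)
b=ku[q[:,1]>270]; print(q.max(0)); print("foot d lower arc",fitc(onz(d,b,.008)))
k=big(mask(s,(5,60,40),(35,255,255),(95,140,160,210)));q=(k-[80,120])/.3
t=k[(q[:,1]>225)]; print("triv s",fitc(onz(s,t,.008)))
j=k[(q[:,1]<185)&(q[:,0]<200)&((q[:,0]>95)|(q[:,1]>155))]; print("jug s",fitc(onz(s,j,.108)))
E
```

```text
triv w (array([ 0.4103, -0.3107]), np.float64(0.129))
jug rim w (array([ 0.4113, -0.3124]), np.float64(0.1047))
triv d (array([ 0.4097, -0.3165]), np.float64(0.1272))
jug d (array([ 0.412 , -0.3126]), np.float64(0.1044))
[253.33333333 303.33333333]
foot d lower arc (array([ 0.4116, -0.3106]), np.float64(0.082))
triv s (array([ 0.416 , -0.3091]), np.float64(0.1289))
jug s (array([ 0.4165, -0.3091]), np.float64(0.1048))
```

View pics/s29.png

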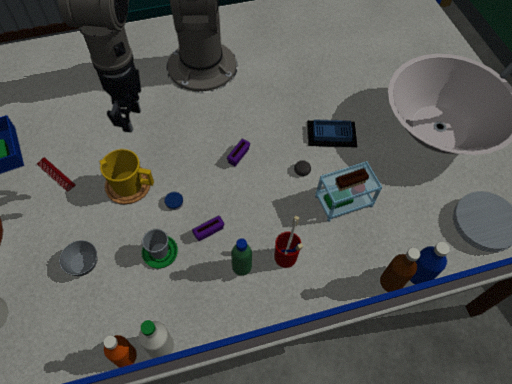

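View pics/d29.png

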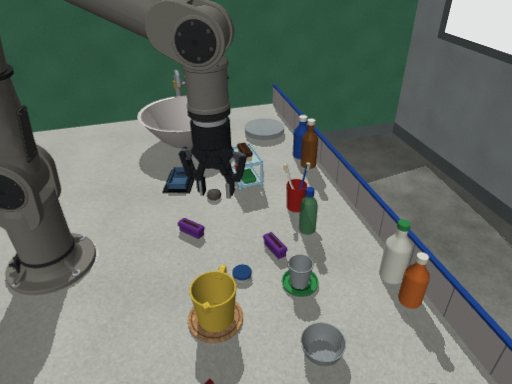

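All four things are in place: the brush in the rack at (352,179), the cup on the saucer at (156,245), the dish on the mat at (332,132) and the jug on the cork at (122,175). The bottle and mug haven't moved, so I'm handing in.

```bash
python3 - <<'E'
from station import bot
print(bot.hand_in())
E
```

```text
the job is handed in; nothing more can be done
None
```

I took the pile apart from the top, in the order asked, and handed the job in at about 37 s of the 125 s allowed. Each thing was lowered until the wrist force showed light contact (about 5 to 13 N), then released. The gripper is clear of everything. The hand-in gave no verdict.

| Item | Place | Last check |
|---|---|---|
| Brush | rack's top tray, bristles down, lengthways | within about 2 mm of the middle |
| Cup | green saucer, upright | within about 1 mm of the middle |
| Soap dish | black mat, long side along the mat's | about 0.5 mm off centre and under 0.1° off square in the wrist view; the other two views looked the same by eye |
| Jug | cork mat, upright | about 0.5, 2 and 3 to 6 mm off centre in the scene, wrist and side views |

- **Disagreement between cameras:** The fixed cameras differ from each other by about 4 mm. For the jug, the three views also disagreed on the direction of the offset. My best estimate is that the jug is 1 to 2 mm off centre.
- **Bystanders:** The oil bottle and toothbrush mug are standing where they were in the last pictures. That was judged by eye, not measured.

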